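# Pack the controller kit into its hinged case

## Robot

A 6-joint arm with a two-finger parallel gripper is mounted at the origin on the work surface. World frame = base frame: x ahead of the robot, y to its left, z up, the work surface at z = 0. Lengths are in mm, angles in rad, forces in N, time in s.
With the tool pointing down it reaches from about 275 to 850 mm from the base axis. Payload 5.2 kg.
Tool frame: the origin (TCP) lies on the centre line of the jaws, within the pads' length; the fingertips stand ahead of it and the grasp point (between the pads) lies 3 mm ahead of it (manip.tip_extent is the z of the fingertips in the tool frame, in mm); z points along the fingers, y is the line along which they close (so a half turn about z gives the same grasp; the last joint's range is limited). The gripper opens to 85 mm and grips with 20 to 120 N. Pads are 22 mm wide; open, the fingers measure 114 mm over their backs; the gripper's body (76 mm by 85 mm) begins 54 mm behind the grasp point. The pads swing forward as they close: fully open they stand 13 mm farther back than shut.
Start: joints at [1.124, 0.259, 1.535, -0, 1.348, -0.203], TCP at [132.743, 533.746, 223.31] pointing down, gripper open.
Joint ranges: [-3.14, 3.14], [-0.91, 2.08], [0.19, 2.58], [-1.22, 4.36], [0.22, 2.71], [-3.12, 3.12]. Speed limits (rad/s): [2.57, 2.57, 3.14, 3.14, 3.14, 3.14].

## Interface

Orientations are given as a unit quaternion [x, y, z, w].
In Python, from station import manip gives the robot as it stands.
- The arm moves only by the tool servo_tool, never from a script. Its argument "steps" is a list of rows, each a list of 3 entries, a list of its own where there are three numbers: the finger opening in mm, from 0 to 85.4, then the shift along the tool's x, y, z in units of 25 mm (1.0 is 25 mm), then the turn about the tool's z in rad. A call has 1 to 8 rows; each row is the pose to reach, as a shift and turn from the pose commanded when the call began, along the tool's axes at that moment; what a row does not reach only later rows make up. A row lasts 1/10 s, in which the tool goes at most 50 mm and 8.59 degrees, less where a joint would pass 70% of its speed; a pose out of reach is approached as far as the arm can. A call with a gripper value outside its range is refused whole. The fingers move at their own pace and stop on an object; "grip_force" is the grip in N (left out, the last holds). Time passes only in rows, so rows that repeat a pose let the fingers close. It gives the time, the measured TCP pose, the force, the opening and the grip force at its end, in the units of the state.
- manip.read_state(): the state, without advancing time (a new reading comes with each control period).
- manip.snapshot(name): name is "side" or "top" or "wrist"; returns the picture (480x640x3 uint8, red, green, blue); there is no depth.
- manip.camera_params(name): a dict with "mtx" (3x3 intrinsics, pixels), "k1" (the pictures are not rectified: a ray, as slopes to the right and down, at radius r is drawn at 1 + k1 r^2 times it, then the intrinsics apply), "T" (4x4, takes a point from camera to world coordinates). Camera axes: x right, y up, looking along -z (the intrinsics and any distortion apply to the point x, -y, -z); pixel columns grow to the right and rows downward; lengths in mm; the calibration is good to about 2 mm. A picture is of the moment at which its call begins: read the wrist's pose just before it. camera_params takes no time and is no camera call; for the wrist camera it gives the pose at the moment of the call.
- manip.job_done(): hands the job in; it is judged then, once.
The state is a dict: "clock": time; "joints": joint angles; "dq": joint speeds; "effort": joint torques, N m; "ee_pos": TCP position; "eef_rot": TCP orientation; "contact_force": force on the tool from outside, world axes, zero at the start; "torque": the same for the moment, N m; "gripper_width": opening from 0.0 (shut) to 1.0 (fully open); "finger_force": force on a finger pad.
Only numpy, scipy, OpenCV 4.12 (cv2) and the standard library are available. Lean on these libraries where they do the work, as an engineer would, in place of code of your own. Each camera call takes 0.05 s, during which the arm holds its last target. There are 200 camera calls.

## Task

Pack one kit: open the clear hinged lid of the kit case, put the finished control module (the one with the round cell on its board), the full-size square heat sink and the round choke coil each flat in the recess of its own shape, then shut the lid fully and let go. Leave the bare module and the half-width heat sink where they lie.

Things in the scene. Friction and masses are not known exactly. Their poses are not given: they have to be found in the camera images.
- module_mid (a point): the finished control module to be packed: white plastic shell 64 (x) x 36 (y) x 24 mm high with a green circuit board on top that carries a round brass-coloured cell (22 mm across) at one end, a black chip and a connector (these stand up to 4 mm higher). Loose, 50 to 100 g, lies flat. Point: centre, 12 mm above its underside; x along its length, z up.
- heatsink_mid (a point): the full-size heat sink to be packed: square finned aluminium block 40 x 40 x 24 mm high, 7 upright fins running along its x. Loose, 40 to 85 g. Point: centre, 12 mm above its underside; z up.
- choke_mid (a point): the choke coil to be packed: upright black drum 36 mm across, 24 mm high, with a copper winding showing on its top. Loose, 55 to 115 g. Point: centre, 12 mm above its underside; z up.
- bare_module_mid (a point): look-alike, not part of the kit: white shell 64 (x) x 36 (y) x 24 mm with a bare, empty green board, without cell, chip or connector. Loose; leave where it lies. Point: centre, 12 mm above its underside.
- half_heatsink_mid (a point): look-alike, not part of the kit: half-width finned aluminium block 40 (x) x 20 (y) x 24 mm with 4 fins. Loose; leave where it lies. Point: centre, 12 mm above its underside.
- insert_long: light grey insert fixed in the case base, 88 (x) x 82 (y) x 10 mm, with a dark-floored recess 6 mm deep in its middle: oblong, 77 (x) x 49 (y) mm, for the control module, either way round. Origin: centre of its underside, 4 mm above the bench (recess floor 8, rim 14 mm above the bench). x points to the case's hinge, y along it. The three inserts stand in a row along y, 84 mm apart, in changing order, all with the case's yaw.
- insert_square: light grey insert fixed in the case base, 88 (x) x 82 (y) x 10 mm, with a dark-floored recess 6 mm deep in its middle: square, 53 x 53 mm, for the full-size heat sink, any side to the front. Origin: centre of its underside, 4 mm above the bench (recess floor 8, rim 14 mm above the bench). x points to the case's hinge, y along it.
- insert_round: light grey insert fixed in the case base, 88 (x) x 82 (y) x 10 mm, with a dark-floored recess 6 mm deep in its middle: round, 49 mm across, for the choke coil. Origin: centre of its underside, 4 mm above the bench (recess floor 8, rim 14 mm above the bench). x points to the case's hinge, y along it. The case base around the inserts is fixed, 96 (x) x 258 (y) mm, walls 3 mm thick, 14 mm high.
- lid (a joint): angle of the clear domed lid (rad): 0 shut (lid top 44 mm above the bench), 1.9 wide open, leaning back; starts at 0 to 0.12. Hinge line: far rim of the case, 48 mm in the inserts' +x from their row's centre line, 14 mm above the bench; the near edge swings up and back. The lid stays where it is left; it takes 1 to 2 N at the knob.
- lid_knob (a point): centre of the black knob at the middle of the lid's near edge, on a 26 mm stem: a drum 14 mm across, 18 mm long along y, to pinch on its ends from above at any lid angle; it turns between the fingers. Lid shut: 122 mm in -x of the hinge line, 12 mm above it (26 mm above the bench). It swings with the lid; axes: the lid's, the inserts' when shut.
There are look-alikes about, which are no part of the job. Leave any orange look-alike of the part that bears module_mid alone.

How it is judged:
By the outcome, as a careful person would: the job done as asked, in the order asked, and still so for the second after the job is handed in, with the robot touching nothing.
It also fails if it takes over 120 s, if anything falls off the work surface, if the arm or the gripper's body presses on something with over 40 N, if the wrist force passes 120 N, or if a joint passes its speed limit or range.

## Working session

There is one attempt and no reset: what is moved stays moved. The work goes in short steps, Python scripts to look and compute and a tool call to move; the robot and the scene stay as the last step left them, time stands still between calls to the robot, and variables do not carry over. Pictures are saved under pics/ and viewed, at most 14 in all, crops included, and the job is handed in when it is done.

Besides the shell and the picture viewer there is one more tool, called after ">>>" by a JSON object that holds its "fn" and its "kwargs", one argument or row to a line. servo_tool: Moves the arm, as the interface text tells. Its arguments: {"type":"object","properties":{"steps":{"type":"array"},"grip_force":{"type":"number"}},"required":["steps"]}

```bash
mkdir -p pics; ls; cat > h.py <<'E'
import numpy as np, cv2
from station import manip
def ray(name,uv,P=None):
    P=P or manip.camera_params(name); K=np.array(P["mtx"],float); T=np.array(P["T"],float)
    d=np.array([[ (uv[0]-K[0,2])/K[0,0], (uv[1]-K[1,2])/K[1,1] ]])
    rd=np.hypot(*d[0]); r=rd
    for _ in range(30): r=rd/(1+P["k1"]*r*r)
    s=d[0]*(r/rd if rd>0 else 1)
    return T[:3,3], T[:3,:3]@np.array([s[0],-s[1],-1.])
def onplane(name,uv,z,P=None):
    o,d=ray(name,uv,P); return o+d*(z-o[2])/d[2]
def proj(name,X,P=None):
    P=P or manip.camera_params(name); K=np.array(P["mtx"],float); T=np.array(P["T"],float)
    c=T[:3,:3].T@(np.array(X,float)-T[:3,3]); s=np.array([c[0],-c[1]])/-c[2]
    s=s*(1+P["k1"]*(s@s)); return np.array([K[0,0]*s[0]+K[0,2],K[1,1]*s[1]+K[1,2]])
def snap(name,f):
    im=cv2.cvtColor(manip.snapshot(name),cv2.COLOR_RGB2BGR); cv2.imwrite("pics/"+f+".png",im); return im
E
python3 - <<'E'
from h import *
print(manip.read_state(), manip.tip_extent)
for n in("top","side","wrist"):
    snap(n,n+"0"); P=manip.camera_params(n); print(n,P["k1"],np.round(P["mtx"],1).tolist(),np.round(P["T"],2).tolist())
E
```

```text
pics
{'clock': 0.0, 'joints': array([ 1.12419916e+00,  2.59380225e-01,  1.53606385e+00, -4.91901269e-07,
        1.34801324e+00, -2.02755546e-01]), 'dq': array([-1.01661514e-03,  9.24661695e-06, -4.24493985e-04, -1.45516158e-03,
       -1.11928290e-03,  5.21855651e-04]), 'effort': array([ 4.57246188e-04, -4.46016777e+01, -2.90572768e+01, -5.31978658e-04,
        1.18682859e-02, -9.97853107e-06]), 'ee_pos': array([132.50497178, 533.24736241, 222.46239674]), 'eef_rot': array([ 1.21618875e-01,  9.92576435e-01, -8.83699334e-04, -2.97189025e-04]), 'contact_force': array([-0.04260072, -0.57765736, -0.48173204]), 'torque': array([-0.02762742, -0.00700203,  0.01704051]), 'finger_force': 0.0, 'gripper_width': 1.0010059709805974} 22.0
top 0.006934232701612438 [[614.1, 0.0, 325.5], [0.0, 614.1, 246.8], [0.0, 0.0, 1.0]] [[-0.0, 0.98, -0.22, 275.71], [-1.0, -0.0, 0.0, 15.04], [0.0, 0.22, 0.98, 1158.24], [0.0, 0.0, 0.0, 1.0]]
side -0.03309897595646401 [[470.6, 0.0, 318.3], [0.0, 470.6, 240.7], [0.0, 0.0, 1.0]] [[-1.0, -0.01, -0.0, 485.04], [0.01, -0.71, 0.7, 640.98], [-0.01, 0.7, 0.71, 697.01], [0.0, 0.0, 0.0, 1.0]]
wrist -0.06128764737707004 [[348.0, 0.0, 323.4], [0.0, 348.0, 236.7], [0.0, 0.0, 1.0]] [[0.24, -0.92, -0.3, 55.25], [0.97, 0.23, 0.08, 551.77], [-0.0, -0.31, 0.95, 373.19], [0.0, 0.0, 0.0, 1.0]]
```

View pics/top0.png

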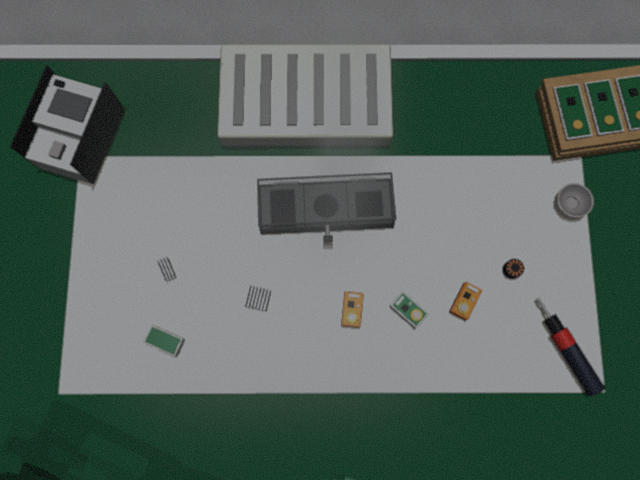

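View pics/side0.png

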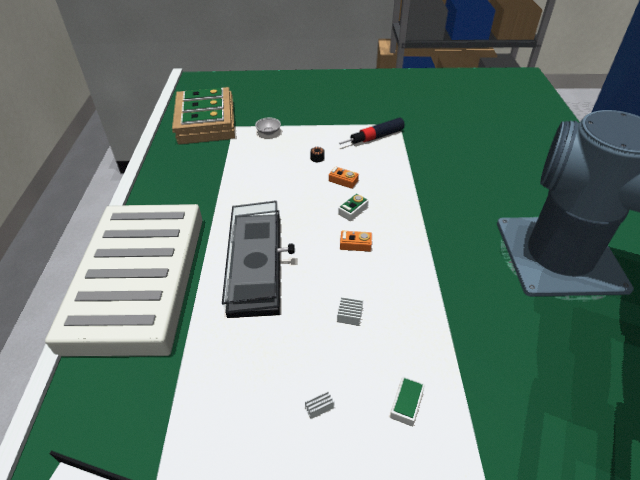

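The top view shows the finished module at about (408,309), between two orange look-alikes, with the square sink at (258,298), the choke at (513,268) and the knob at (328,240). The recesses run, left to right, oblong (283,207), round (327,206) and square (369,205). Next I'll measure these with masks.

```bash
python3 - <<'E'
from h import *
im=cv2.imread("pics/top0.png"); hsv=cv2.cvtColor(im,cv2.COLOR_BGR2HSV); g=im.max(2)
P=manip.camera_params("top")
def rep(mask,name,box,z):
    u0,v0,u1,v1=box; m=np.zeros_like(mask); m[v0:v1,u0:u1]=mask[v0:v1,u0:u1]
    ys,xs=np.nonzero(m); pts=np.array([onplane("top",(x,y),z,P)[:2] for x,y in zip(xs,ys)],np.float32)
    print(name,len(xs),np.round(pts.mean(0),1),[np.round(a,1) for a in cv2.minAreaRect(pts)])
med=np.median(im[230:380,90:580].reshape(-1,3),0); print(med)
diff=(np.abs(im.astype(int)-med).max(2)>25).astype(np.uint8)
sat=((hsv[...,1]>90)).astype(np.uint8)
rep(sat,"module green",(385,285,432,332),24)
rep(diff,"module any",(385,285,432,332),24)
rep(diff,"sink",(238,278,280,320),24)
rep(diff,"choke",(495,250,532,285),24)
rep(diff,"half",(150,250,182,287),24)
rep((g<70).astype(np.uint8),"knob",(318,234,340,252),26)
c=cv2.resize(im[165:335,230:540],None,fx=2.5,fy=2.5,interpolation=cv2.INTER_CUBIC); cv2.imwrite("pics/c1.png",c)
for b in((265,185,302,225),(308,185,346,225),(350,185,390,225)):
    print(np.array2string(g[205,b[0]-8:b[2]+8]))
E
```

```text
[148. 147. 145.]
module green 204 [ 408.9 -147.1] [array([ 410.4, -145.4]), array([54.2, 26.5]), np.float64(47.7)]
module any 588 [ 407.8 -143. ] [array([ 408.2, -142.7]), array([62. , 39.4]), np.float64(47.3)]
sink 305 [430.5 135.5] [array([431.4, 134.9]), array([42. , 42.7]), np.float64(77.4)]
choke 390 [ 485.8 -342.2] [array([ 485.8, -341.5]), array([36.3, 45.8]), np.float64(43.3)]
half 216 [486.1 306.5] [array([487.1, 307.1]), array([45.1, 22.6]), np.float64(24.1)]
knob 46 [544.1   5.3] [array([543.7,   5.4]), array([13.3, 11.7]), np.float64(89.8)]
[117  86  60  63  72  83  86  85  80  81  83  85  80  73  64  61  67  63
  58  65  65  63  57  57  59  59  55  65  58  65  63  59  60  61  59  62
  59  60  69  83  81  87  77  83  79  83  79  71  80  84  89  82  87]
[83 79 83 79 71 80 84 89 82 87 83 82 84 78 65 65 67 65 65 67 66 66 72 66
 69 69 66 73 72 71 75 69 71 64 74 69 72 74 80 83 85 88 90 86 88 84 85 83
 83 90 86 86 82 88]
[ 90  86  88  84  85  83  83  90  86  86  82  88  82  81  74  66  70  74
  68  64  63  67  65  71  67  68  65  64  64  61  68  58  62  66  61  56
  65  59  59  65  65  73  80  79  79  80  81  83  73  62  58  66  82 119
 145 150]
```

View pics/c1.png

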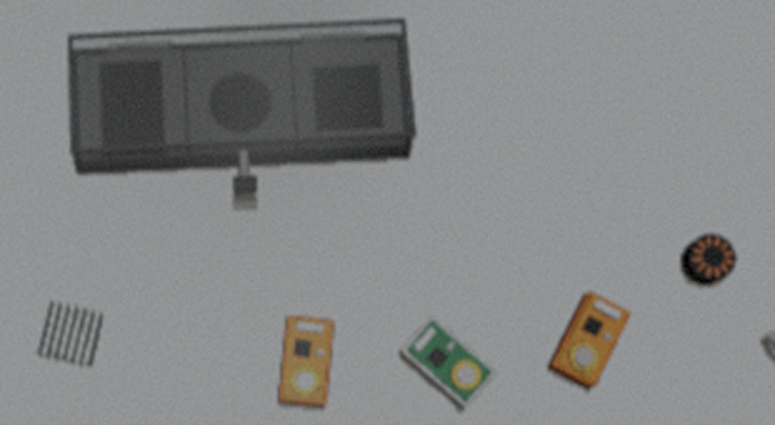

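The knob is a dark drum near crop (245,186), and the recess order is oblong, round, square from +y to -y. Next I'll work out the case frame and the approach to the knob.

```bash
cat >> h.py <<'E'
from scipy.spatial.transform import Rotation as Ro
def go(x,y,z,yaw=None):
    "shift in units of 25 mm and turn to bring the measured TCP to x,y,z and tool y to yaw (deg, mod 180)"
    s=manip.read_state(); R=Ro.from_quat(s["eef_rot"]).as_matrix()
    d=R.T@(np.array([x,y,z])-s["ee_pos"])/25
    cur=np.degrees(np.arctan2(R[1,1],R[0,1])); t=0
    if yaw is not None: t=-np.radians((yaw-cur+90)%180-90)
    print("tcp",np.round(s["ee_pos"],1),"yaw",round(cur,1),"tilt",round(np.degrees(np.arccos(-R[2,2])),2),"w",round(s["gripper_width"],3),"ff",round(s["finger_force"],1),"F",np.round(s["contact_force"],1),"j6",round(s["joints"][5],2),"-> shift",np.round(d,2),"turn",round(t,3), "t",round(s["clock"],1))
E
python3 - <<'E'
from h import *
P=manip.camera_params("top")
L,M,S=[onplane("top",(230+x/2.5,165+y/2.5),8,P)[:2] for x,y in((131,103),(240,101),(349,96.5))]
print(L,M,S, np.linalg.norm(L-S)); e=L-S; yaw=np.degrees(np.arctan2(e[1],e[0])); print(yaw)
ux=np.array([np.cos(np.radians(yaw-90)),np.sin(np.radians(yaw-90))]); c=(L+M+S)/3
print(c,"knob shut",c+ux*(48-122))
go(545,5,120,yaw)
E
```

```text
[613.8115735   92.75734496] [615.22349363   7.84886249] [618.6605828  -77.20204524] 170.02854821444382
91.6342281620015
[615.89854998   7.8013874 ] knob shut [541.928649     5.69099658]
tcp [132.6 533.4 222.7] yaw 76.0 tilt 0.08 w 1.0 ff 0.0 F [-0.1  1.2  0.1] j6 -0.2 -> shift [-21.11 -16.52   4.12] turn -0.272 t 0.1
```

>>> {"fn": "servo_tool", "kwargs": {
  "steps": [
    [40, [-21.1, -16.5, 1.5], -0.27],
    [40, [-21.1, -16.5, 1.5], -0.27],
    [40, [-21.1, -16.5, 1.5], -0.27],
    [40, [-21.1, -16.5, 1.5], -0.27],
    [40, [-21.1, -16.5, 1.5], -0.27],
    [40, [-21.1, -16.5, 1.5], -0.27],
    [40, [-21.1, -16.5, 1.5], -0.27],
    [40, [-21.1, -16.5, 1.5], -0.27]
  ]
}}

```text
clock: 0.95
ee_pos: [376.5, 221.2, 201.2]
eef_rot: [-0.013, 1.0, 0.0, 0.0]
contact_force: [0.8, 1.0, 0.0]
gripper_width: 0.47
finger_force: 0.0
```

```bash
python3 - <<'E'
from h import *
print(manip.tip_extent); go(545,5,160,91.6)
E
```

```text
22.0
tcp [376.5 221.2 201.2] yaw 91.5 tilt 0.02 w 0.47 ff 0.0 F [0.8 1.  0. ] j6 -1.32 -> shift [-6.51 -8.82  1.65] turn -0.002 t 0.9
```

>>> {"fn": "servo_tool", "kwargs": {
  "steps": [
    [40, [-6.2, -8.8, 1.6], 0],
    [40, [-6.2, -8.8, 1.6], 0],
    [40, [-6.2, -8.8, 1.6], 0],
    [40, [-6.2, -8.8, 1.6], 0],
    [40, [-6.2, -8.8, 1.6], 0],
    [40, [-6.2, -8.8, 1.6], 0],
    [40, [-6.2, -8.8, 1.6], 0],
    [40, [-6.2, -8.8, 1.6], 0]
  ]
}}

```text
clock: 1.75
ee_pos: [535.7, 7.5, 160.7]
eef_rot: [-0.013, 1.0, 0.001, -0.001]
contact_force: [0.0, 0.9, -0.3]
gripper_width: 0.469
finger_force: 0.0
```

```bash
python3 - <<'E'
from h import *
go(545,5,60,91.6); P=manip.camera_params("wrist"); print(np.array(P["T"]).round(1).tolist()); snap("wrist","w1"); print(proj("wrist",[542,5.7,26]),proj("wrist",[542,5.7,41]))
E
```

```text
tcp [535.7   7.5 160.7] yaw 91.5 tilt 0.12 w 0.469 ff 0.0 F [ 0.   0.9 -0.3] j6 -1.79 -> shift [-0.38 -0.12  4.03] turn -0.003 t 1.8
[[-0.0, -1.0, -0.3, 456.2], [1.0, -0.0, -0.0, 4.3], [0.0, -0.3, 1.0, 311.4], [0.0, 0.0, 0.0, 1.0]]
[321.60753253 229.34157848] [321.52159377 234.64230309]
```

View pics/w1.png

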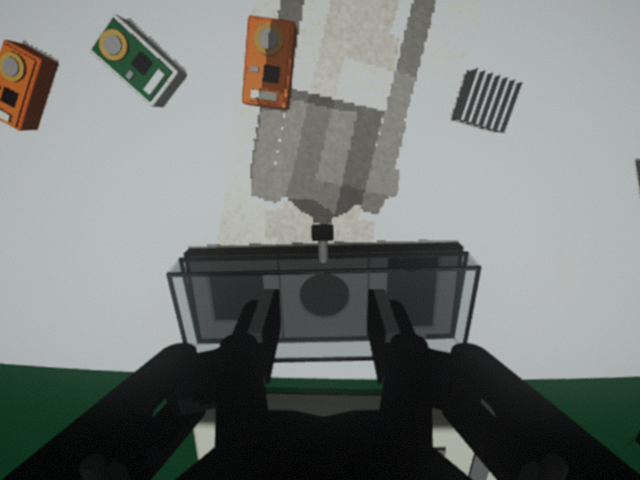

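The wrist view shows the knob at (322,232), the round recess at (324,296) and the open fingers beyond the knob. I'll triangulate the knob from both views.

```bash
python3 - <<'E'
from h import *
im=cv2.imread("pics/w1.png"); g=im.max(2); m=np.zeros_like(g); m[222:243,306:340]=(g[222:243,306:340]<45)
n,l,st,ce=cv2.connectedComponentsWithStats(m); print(st[1:],ce[1:])
o1,d1=ray("wrist",ce[1+np.argmax(st[1:,4])]); 
im=cv2.imread("pics/top0.png"); g=im.max(2); print(g[230:252,318:340])
o2,d2=ray("top",(328,239))
A=np.stack([d1,-d2],1); s=np.linalg.lstsq(A,o2-o1,rcond=None)[0]; print(o1+d1*s[0],o2+d2*s[1])
for z in(26,32,40): print(z,o1+d1*(z-o1[2])/d1[2])
E
```

```text
[[313 225  19  16 278]] [[322.10791367 232.23021583]]
[[ 61  63  63  57  60  63  61  74 100 112 104  83  74  67  67  69  75  75
   77  76  76  80]
 [ 72  66  71  78  82  80  87  76 100 116 108 100 103 103 106 105 108 108
  104  99 106 109]
 [104 104 102 109 122 127 117  94 100 114 106 102 130 138 133 136 136 133
  133 134 134 130]
 [130 137 134 133 145 151 139 104 100 109 107 106 135 144 148 141 145 140
  145 145 146 141]
 [146 146 142 146 147 142 134  99  97 107 105 106 121 128 140 144 147 146
  142 147 140 144]
 [143 146 146 145 141 123 109  83  78  87  84  80  89  98 114 137 147 138
  147 144 144 144]
 [145 141 146 147 136  98  70  61  64  72  68  64  66  63  90 139 148 145
  144 145 145 146]
 [142 145 144 151 141  89  63  59  66  67  61  62  64  61  86 135 146 145
  146 148 144 141]
 [142 146 144 143 140  94  68  70  63  67  68  66  64  63  88 138 145 143
  145 145 143 145]
 [145 140 144 144 136  92  66  66  69  63  70  69  63  66  86 139 145 143
  149 144 141 144]
 [144 146 145 145 142  96  67  59  62  65  62  60  66  56  90 133 148 143
  149 145 142 145]
 [147 146 146 147 143 1
[... 514 characters left out ...]
8
  146 144 147 142]
 [143 143 148 148 140 120 112 112 114 108 115 105 106 103 115 142 147 142
  143 145 144 142]
 [145 151 144 146 142 125 113 119 117 116 115 118 116 115 121 141 149 144
  148 146 145 150]
 [146 146 150 146 142 137 133 131 135 137 133 134 134 134 137 142 145 147
  144 150 145 147]
 [147 143 146 149 145 145 149 146 144 147 143 143 148 145 141 150 148 144
  145 148 145 145]
 [146 148 144 144 149 143 143 149 144 143 147 144 146 148 144 147 148 146
  147 146 147 146]]
[539.46715694   6.11860465  42.48148105] [539.75904268   4.58788312  42.56490889]
26 [544.58014518   6.19529666  26.        ]
32 [542.71878762   6.16737732  32.        ]
40 [540.23697753   6.13015154  40.        ]
```

>>> {"fn": "servo_tool", "kwargs": {
  "steps": [
    [40, [-0.22, -0.05, 1.5], 0],
    [40, [-0.22, -0.05, 3.0], 0],
    [40, [-0.22, -0.05, 4.0], 0],
    [40, [-0.22, -0.05, 4.9], 0],
    [40, [-0.22, -0.05, 4.9], 0],
    [40, [-0.22, -0.05, 4.9], 0]
  ],
  "grip_force": 20
}}

```text
clock: 2.4
ee_pos: [541.6, 7.3, 39.4]
eef_rot: [-0.014, 1.0, 0.0, -0.0]
contact_force: [1.5, 0.6, -0.4]
gripper_width: 0.469
finger_force: 0.0
```

```bash
python3 - <<'E'
from h import *
go(541.5,5.7,35,91.6); snap("wrist","w2")
E
```

```text
tcp [541.6   7.3  39.4] yaw 91.6 tilt 0.02 w 0.469 ff 0.0 F [ 1.5  0.6 -0.4] j6 -1.79 -> shift [ 0.01 -0.06  0.18] turn 0.0 t 2.4
```

View pics/w2.png

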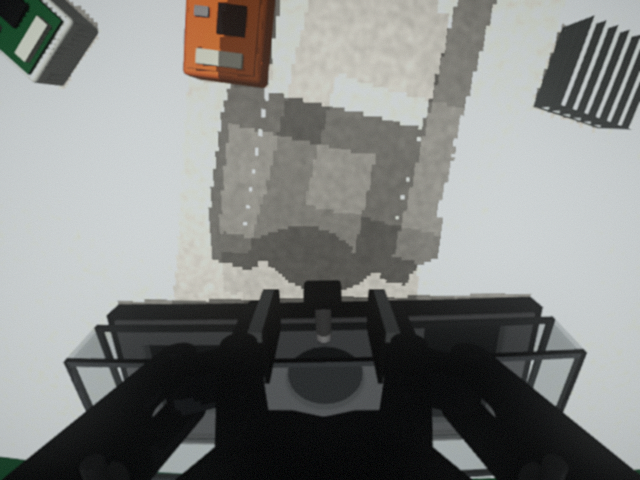

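The knob at (322,295) sits between the two fingertips, which are at about rows 290–380. Combining this view with the previous one should fix its height.

```bash
python3 - <<'E'
from h import *
im=cv2.imread("pics/w2.png"); g=im.max(2); print(g[274:322:2,316],g[274:322:2,310])
for z in (26,30,35,40): print(z,onplane("wrist",(322,294),z),[proj("wrist",[x,7.3+20,zz]).round() for x in(530.6,552.6) for zz in(z,)])
E
```

```text
[87 87 89 62 17 25 21 24 27 22 23 26 24 22 24 23 22 26 43 47 46 42 46 46] [86 88 87 63 22 27 28 27 27 20 25 26 22 26 21 23 23 21 19 22 19 21 40 55]
26 [548.20024405   5.13779054  26.        ] [array([366., 264.]), array([363., 302.])]
30 [546.11697449   5.10130883  30.        ] [array([367., 267.]), array([364., 306.])]
35 [543.51288753   5.05570669  35.        ] [array([368., 271.]), array([365., 311.])]
40 [540.90880058   5.01010456  40.        ] [array([370., 276.]), array([366., 316.])]
```

>>> {"fn": "servo_tool", "kwargs": {
  "steps": [
    [40, [0, -0.08, 0], 0],
    [10, [0, -0.08, 0], 0],
    [10, [0, -0.08, 0], 0],
    [10, [0, -0.08, 0], 0],
    [10, [0, -0.08, 0], 0],
    [10, [0, -0.08, 0], 0]
  ],
  "grip_force": 30
}}

```text
clock: 3.05
ee_pos: [542.1, 3.9, 38.8]
eef_rot: [-0.013, 1.0, 0.0, -0.0]
contact_force: [1.1, 0.3, 0.5]
gripper_width: 0.115
finger_force: 0.0
```

```bash
python3 - <<'E'
from h import *
go(541.5,5.7,35,91.6)
# arc
H=np.array([541+122,14.]); z0=37
phi0=np.arctan2(z0-14,663-541)-np.arctan2(12,122); print("phi0",phi0)
for p in np.linspace(phi0,1.85,13):
    a=np.pi-np.arctan2(12,122)-p; print(round(p,2),np.round((122.6*np.cos(a)+663-541, 122.6*np.sin(a)+14-37),1), np.round(np.array((-(122.6*np.cos(a)+122), -(122.6*np.sin(a)-23)))/25,2))
E
```

```text
tcp [542.1   3.9  38.8] yaw 91.5 tilt 0.0 w 0.115 ff 0.0 F [1.1 0.3 0.5] j6 -1.8 -> shift [0.02 0.07 0.15] turn -0.002 t 3.0
phi0 0.08829228148320944
0.09 [ 1.5 -0.3] [-0.06  0.01]
0.24 [ 6.1 17.1] [-0.25 -0.68]
0.38 [13.3 33.6] [-0.53 -1.34]
0.53 [22.7 48.9] [-0.91 -1.96]
0.68 [34.3 62.7] [-1.37 -2.51]
0.82 [47.8 74.6] [-1.91 -2.98]
0.97 [62.8 84.4] [-2.51 -3.38]
1.12 [79.2 91.9] [-3.17 -3.68]
1.26 [96.4 96.9] [-3.86 -3.88]
1.41 [114.3  99.4] [-4.57 -3.97]
1.56 [132.2  99.2] [-5.29 -3.97]
1.7 [150.   96.4] [-6.   -3.85]
1.85 [167.2  91. ] [-6.69 -3.64]
```

```bash
python3 - <<'E'
from h import *
a=snap("wrist","w3"); b=snap("side","s3")
c=np.hstack([a[200:420,220:420],b[200:300,220:320][:, :]. repeat(1,0) if 0 else cv2.resize(b[180:290,210:330],(240,220))]); cv2.imwrite("pics/c3.png",cv2.resize(c,None,fx=1.8,fy=1.8))
E
```

```text
(no output)
```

View pics/c3.png

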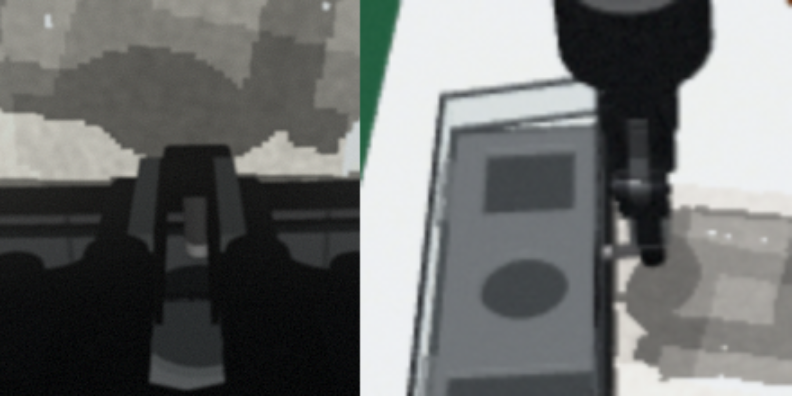

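The crop shows the fingers flanking the knob, with a gap about as wide as the knob, although the opening reads about 10 mm. I'll close further to see whether they stop on it.

>>> {"fn": "servo_tool", "kwargs": {
  "steps": [
    [0, [0, 0, 0], 0],
    [0, [0, 0, 0], 0],
    [0, [0, 0, 0], 0],
    [0, [0, 0, 0], 0]
  ],
  "grip_force": 30
}}

```text
clock: 3.55
ee_pos: [542.1, 4.0, 38.7]
eef_rot: [-0.013, 1.0, -0.0, -0.0]
contact_force: [0.1, 0.3, 0.9]
gripper_width: 0.001
finger_force: 0.0
```

```bash
python3 - <<'E'
from h import *
go(541.5,5.7,35,91.6)
a=snap("wrist","w4")
cv2.imwrite("pics/c4.png",cv2.resize(a[200:420,220:420],None,fx=2.5,fy=2.5))
E
```

```text
tcp [542.1   4.   38.7] yaw 91.5 tilt 0.0 w 0.001 ff 0.0 F [0.1 0.3 0.9] j6 -1.8 -> shift [0.02 0.07 0.15] turn -0.002 t 3.5
```

View pics/c4.png

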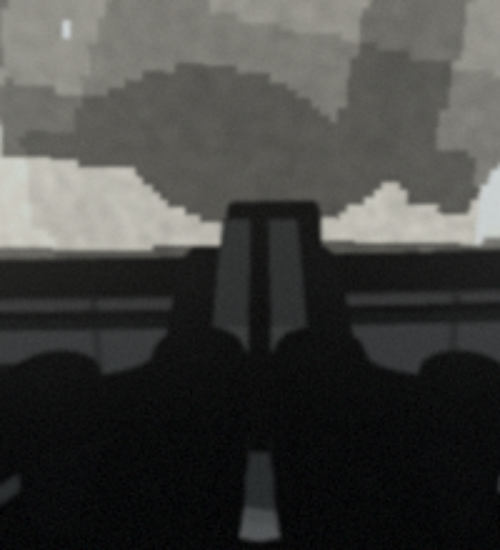

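The shut fingers now cover the knob without touching it, so it seems to lie below or beyond the tips. I'll triangulate again with the side view, where the knob was at about (291,248).

```bash
python3 - <<'E'
from h import *
im=cv2.imread("pics/side0.png"); g=im.max(2); m=np.zeros_like(g); m[238:260,280:304]=(g[238:260,280:304]<55)
n,l,st,ce=cv2.connectedComponentsWithStats(m); print(st[1:],ce[1:]); k=ce[1+np.argmax(st[1:,4])]
o,d=ray("side",k)
for y in(4,5.5,7): print(y,o+d*(y-o[1])/d[1])
for z in (26,33,40): print(z,proj("side",[541,5,z]),proj("top",[541,5,z]))
E
python3 -c "
import cv2;a=cv2.imread('pics/side0.png')[215:295,240:340];b=cv2.imread('pics/s3.png')[215:295,240:340]
import numpy as np;cv2.imwrite('pics/c5.png',cv2.resize(np.hstack([a,b]),None,fx=4,fy=4))"
```

```text
[[288 244   6  10  47]] [[290.72340426 248.63829787]]
4 [540.32107888   4.          33.25005256]
5.5 [540.19089246   5.5         34.81312128]
7 [540.06070604   7.          36.37619   ]
26 [290.55483184 251.5636089 ] [327.70697214 240.37787829]
33 [290.36632962 249.10117392] [327.73600055 239.5294695 ]
40 [290.17582752 246.6119228 ] [327.76537417 238.67097311]
```

View pics/c5.png

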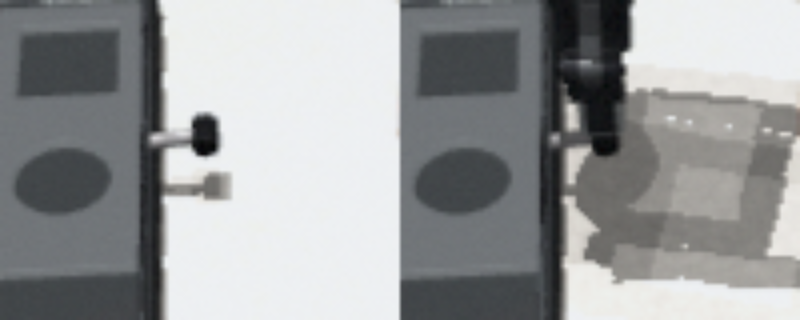

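The side view puts the knob at about x = 540, z = 34, and the tips appear to end just above it. I'll reopen, go down 10 mm and close again.

>>> {"fn": "servo_tool", "kwargs": {
  "steps": [
    [40, [0, 0.04, 0], 0],
    [40, [0, 0.04, 0], 0],
    [40, [0, 0.04, 0], 0],
    [40, [0, 0.04, 0.4], 0],
    [5, [0, 0.04, 0.4], 0],
    [5, [0, 0.04, 0.4], 0],
    [5, [0, 0.04, 0.4], 0],
    [5, [0, 0.04, 0.4], 0]
  ],
  "grip_force": 30
}}

```text
clock: 4.4
ee_pos: [541.0, 6.5, 28.1]
eef_rot: [-0.013, 1.0, 0.001, -0.001]
contact_force: [-0.9, 5.7, -1.6]
gripper_width: 0.195
finger_force: 31.1
```

```bash
python3 - <<'E'
from h import *
go(541.5,5.7,35,91.6); b=snap("side","s4"); a=snap("wrist","w5")
c=np.hstack([cv2.resize(b[205:285,250:330],(480,480)),cv2.resize(a[250:350,270:370],(320,480))[:,:]]); cv2.imwrite("pics/c6.png",c)
E
```

```text
tcp [541.    6.5  28.1] yaw 91.5 tilt 0.19 w 0.195 ff 31.1 F [-0.9  5.7 -1.6] j6 -1.79 -> shift [-0.02 -0.03 -0.28] turn -0.002 t 4.4
```

View pics/c6.png

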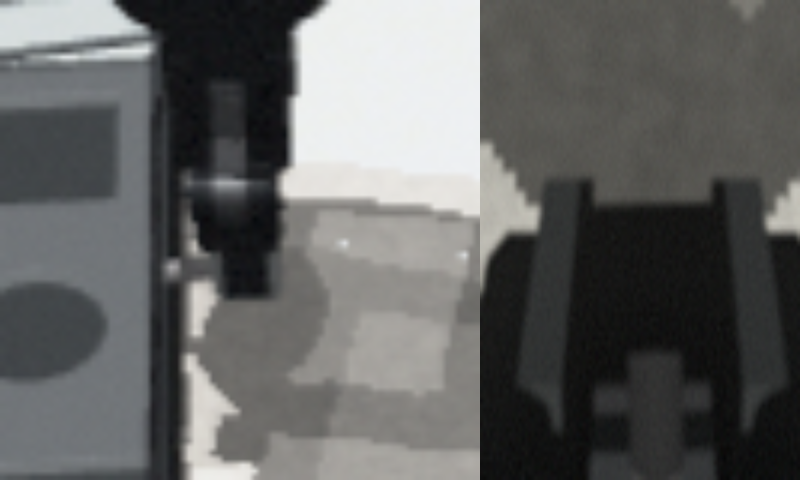

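The grip now holds the knob at 31 N. I'll compute the arc and swing the lid.

```bash
python3 - <<'E'
import numpy as np
p0=.057;a0=.0980
for p in list(np.linspace(p0,1.0,9)[1:])+list(np.linspace(1.0,1.86,9)[1:]):
    print(round(p,2),np.round(-122.6*(np.cos(a0+p0)-np.cos(a0+p))/25,2),np.round(-122.6*(np.sin(a0+p)-np.sin(a0+p0))/25,2))
E
```

```text
0.17 -0.12 -0.56
0.29 -0.31 -1.11
0.41 -0.56 -1.63
0.53 -0.87 -2.12
0.65 -1.24 -2.57
0.76 -1.65 -2.97
0.88 -2.11 -3.32
1.0 -2.61 -3.61
1.11 -3.09 -3.82
1.22 -3.59 -3.98
1.32 -4.11 -4.09
1.43 -4.64 -4.14
1.54 -5.16 -4.14
1.64 -5.69 -4.07
1.75 -6.2 -3.96
1.86 -6.7 -3.78
```

>>> {"fn": "servo_tool", "kwargs": {
  "steps": [
    [5, [-0.12, 0, -0.56], 0],
    [5, [-0.31, 0, -1.11], 0],
    [5, [-0.56, 0, -1.63], 0],
    [5, [-0.87, 0, -2.12], 0],
    [5, [-1.24, 0, -2.57], 0],
    [5, [-1.65, 0, -2.97], 0],
    [5, [-2.11, 0, -3.32], 0],
    [5, [-2.61, 0, -3.61], 0]
  ]
}}

```text
clock: 5.3
ee_pos: [606.3, 9.6, 117.5]
eef_rot: [-0.013, 1.0, 0.002, -0.002]
contact_force: [2.3, 8.5, -10.9]
gripper_width: 0.194
finger_force: 29.4
```

```bash
python3 - <<'E'
from h import *
go(606,6,118); b=snap("side","s5"); a=snap("wrist","w6")
c=np.hstack([cv2.resize(b[150:310,180:340],(400,400)),cv2.resize(a[150:400,195:445],(400,400))]); cv2.imwrite("pics/c7.png",c)
E
```

```text
tcp [606.3   9.6 117.5] yaw 91.5 tilt 0.34 w 0.194 ff 29.4 F [  2.3   8.5 -10.9] j6 -1.77 -> shift [ 0.02 -0.15 -0.02] turn 0 t 5.3
```

View pics/c7.png

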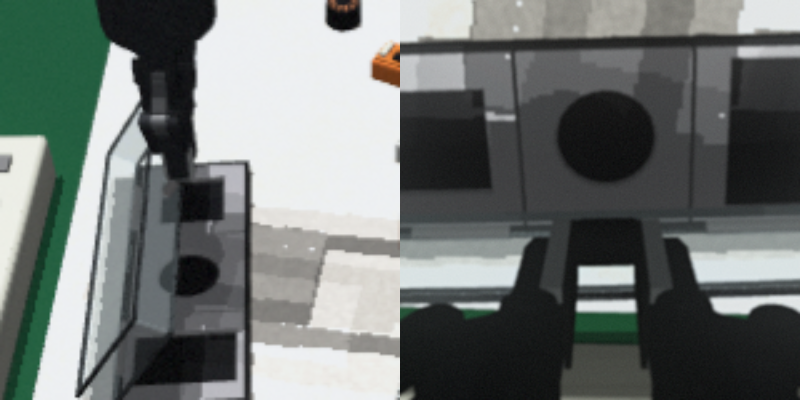

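The lid is rising with the knob still held, at about 1 rad. I'll continue the arc.

>>> {"fn": "servo_tool", "kwargs": {
  "steps": [
    [5, [-0.48, -0.05, -0.13], 0],
    [5, [-0.98, -0.05, -0.29], 0],
    [5, [-1.5, -0.05, -0.4], 0],
    [5, [-2.03, -0.05, -0.45], 0],
    [5, [-2.55, -0.05, -0.45], 0],
    [5, [-3.08, -0.05, -0.38], 0],
    [5, [-3.59, -0.05, -0.27], 0],
    [5, [-4.09, -0.05, -0.09], 0]
  ]
}}

```text
clock: 6.2
ee_pos: [709.8, 14.4, 121.9]
eef_rot: [-0.014, 1.0, 0.004, 0.0]
contact_force: [-0.5, 16.1, 5.1]
gripper_width: 0.185
finger_force: 29.7
```

```bash
python3 - <<'E'
from h import *
go(606,6,118); b=snap("side","s6"); 
E
```

```text
tcp [709.8  14.4 121.9] yaw 91.6 tilt 0.49 w 0.185 ff 29.7 F [-0.5 16.1  5.1] j6 -1.74 -> shift [ 4.16 -0.22  0.15] turn 0 t 6.2
```

>>> {"fn": "servo_tool", "kwargs": {
  "steps": [
    [45, [0, 0, 0], 0],
    [45, [0, 0, 0], 0],
    [45, [0, 0, 0], 0],
    [45, [0, 0, -2], 0],
    [45, [0, 0, -4], 0],
    [45, [3, 0, -4], 0],
    [45, [5, 0, -4], 0],
    [45, [5, 0, -4], 0]
  ]
}}

```text
clock: 7.05
ee_pos: [580.9, 4.4, 221.6]
eef_rot: [-0.013, 1.0, -0.0, -0.001]
contact_force: [-0.1, 0.0, -0.4]
gripper_width: 0.528
finger_force: 0.0
```

```bash
python3 - <<'E'
from h import *
go(606,6,118); b=snap("side","s7"); a=snap("wrist","w7"); t=snap("top","t7")
c=np.hstack([cv2.resize(t[150:330,240:420],(400,400)),cv2.resize(a[0:400,100:500],(400,400))]); cv2.imwrite("pics/c8.png",c)
E
```

```text
tcp [580.9   4.4 221.6] yaw 91.5 tilt 0.09 w 0.528 ff 0.0 F [-0.1  0.  -0.4] j6 -1.78 -> shift [-1.01  0.04  4.14] turn 0 t 7.0
```

View pics/c8.png

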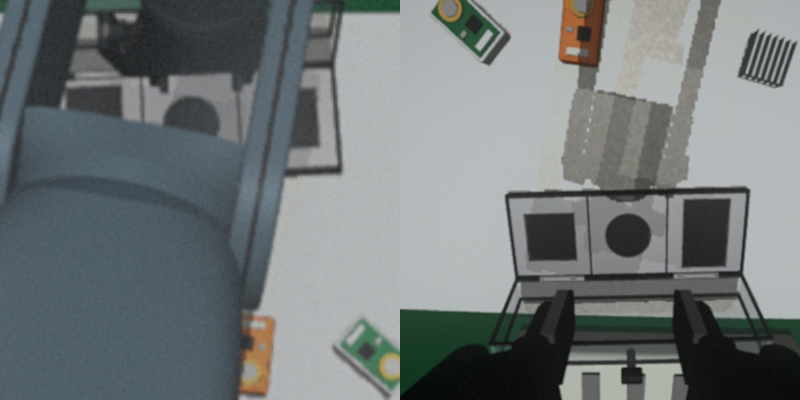

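The lid is wide open with the knob released behind. In the wrist view the square recess is at (252,237), the round at (328,235) and the oblong at (406,232). Next I'll take accurate recess and part positions from this view.

```bash
python3 - <<'E'
from h import *
im=cv2.imread("pics/w7.png"); g=im.max(2); P=manip.camera_params("wrist")
def cont(m,box,z,name):
    u0,v0,u1,v1=box; s=m[v0:v1,u0:u1].astype(np.uint8)
    n,l,st,ce=cv2.connectedComponentsWithStats(s); k=1+np.argmax(st[1:,4]); ys,xs=np.nonzero(l==k)
    p=np.array([onplane("wrist",(x+u0,y+v0),z,P)[:2] for x,y in zip(xs,ys)],np.float32)
    r=cv2.minAreaRect(p); print(name,len(xs),p.mean(0).round(1),np.round(r[0],1),np.round(r[1],1),round(r[2],1)); return np.array(r[0])
print(g[237,205:300])
D=g<80
S=cont(D,(217,200,285,272),8,"square");R=cont(D,(296,205,360,268),8,"round");L=cont(D,(375,185,440,275),8,"long")
e=L-S; print("yaw",np.degrees(np.arctan2(e[1],e[0])),np.linalg.norm(e))
med=np.median(im[20:180,10:120].reshape(-1,3),0); diff=np.abs(im.astype(int)-med).max(2)>40
cont(diff,(325,15,405,95),24,"sink"); cont(diff,(100,0,215,70),26,"module")
E
```

```text
[187 189 188 183 153  96  53  65 111 143 155 151 154 150 155 151 152 153
 153 150 134 101  72  56  47  50  46  45  45  43  44  43  45  41  47  44
  42  45  45  43  44  47  44  43  46  44  42  46  45  45  39  43  42  41
  43  46  45  43  44  44  41  44  44  45  43  42  44  45  39  56  88 127
 138 140 139 139 138 138 137 129 126 124 118  86  65  88 122 129 124 126
 129 126 129 127 130]
square 2221 [624.7 -76.5] [625.5 -76.7] [54.4 53.9] 2.8
round 1525 [620.7   8.4] [621.1   8.4] [48.9 48.8] 47.2
long 2985 [615.7  93.6] [616.8  93.5] [77.9 49.5] 2.9
yaw 92.94384371966717 170.47172048035787
sink 1146 [444.7  65.2] [441.8  66.9] [17.1 69.9] 80.7
module 1992 [ 417.7 -144.3] [ 416.6 -144.2] [59.1 30.8] 47.8
```

```bash
python3 - <<'E'
from h import *
go(412,-144,120,137.5)
E
```

```text
tcp [583.4   4.3 222.2] yaw 91.4 tilt 0.06 w 0.527 ff 0.0 F [0.2 1.  0.1] j6 -1.78 -> shift [ 7.   -5.76  4.08] turn -0.804 t 7.2
```

>>> {"fn": "servo_tool", "kwargs": {
  "steps": [
    [55, [7.0, -5.76, 4.0], -0.8],
    [55, [7.0, -5.76, 4.0], -0.8],
    [55, [7.0, -5.76, 4.0], -0.8],
    [55, [7.0, -5.76, 4.0], -0.8],
    [55, [7.0, -5.76, 4.0], -0.8],
    [55, [7.0, -5.76, 4.0], -0.8],
    [55, [7.0, -5.76, 4.0], -0.8],
    [55, [7.0, -5.76, 4.0], -0.8]
  ]
}}

```text
clock: 8.0
ee_pos: [414.7, -144.6, 121.7]
eef_rot: [-0.4, 0.917, -0.001, 0.001]
contact_force: [0.0, -0.1, 0.7]
gripper_width: 0.645
finger_force: 0.0
```

```bash
cat >> h.py <<'E'
def comp(m,box,z,P,name="wrist"):
    u0,v0,u1,v1=box; s=m[v0:v1,u0:u1].astype(np.uint8)
    n,l,st,ce=cv2.connectedComponentsWithStats(s); k=1+np.argmax(st[1:,4]); ys,xs=np.nonzero(l==k)
    p=np.array([onplane(name,(x+u0,y+v0),z,P)[:2] for x,y in zip(xs,ys)],np.float32)
    r=cv2.minAreaRect(p); print(len(xs),"px",(ce[k]+[u0,v0]).round(),p.mean(0).round(1),np.round(r[0],1),np.round(r[1],1),round(r[2],1))
E
python3 - <<'E'
from h import *
go(412,-144,60,137.5); P=manip.camera_params("wrist"); im=snap("wrist","w8"); hsv=cv2.cvtColor(im,cv2.COLOR_BGR2HSV)
m=(hsv[...,0]>45)&(hsv[...,0]<90)&(hsv[...,1]>90)
p=proj("wrist",[412,-144,24],P).astype(int); print(p)
m=cv2.morphologyEx(m.astype(np.uint8),cv2.MORPH_CLOSE,np.ones((31,31)))
comp(m,(max(p[0]-90,0),max(p[1]-90,0),p[0]+90,p[1]+90),24,P)
E
```

```text
tcp [ 414.7 -144.6  121.7] yaw 137.1 tilt 0.08 w 0.645 ff 0.0 F [ 0.  -0.1  0.7] j6 -2.98 -> shift [0.06 0.1  2.47] turn -0.007 t 8.0
[327 234]
548 px [326. 252.] [ 421.9 -134.6] [ 422.1 -133.4] [21.2 25.6] 48.6
```

View pics/w8.png

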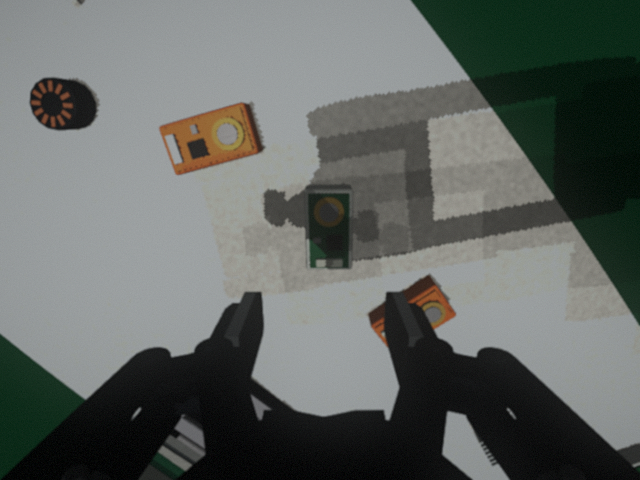

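The module stands upright in the wrist view at (329,228), between the finger lines, and clear of the orange one at the right. I'll go down to z = 32.

>>> {"fn": "servo_tool", "kwargs": {
  "steps": [
    [55, [0.23, 0.17, 1.5], 0],
    [55, [0.23, 0.17, 2.5], 0],
    [55, [0.23, 0.17, 3.2], 0],
    [55, [0.23, 0.17, 3.6], 0],
    [55, [0.23, 0.17, 3.6], 0],
    [55, [0.23, 0.17, 3.6], 0]
  ]
}}

```text
clock: 8.65
ee_pos: [407.4, -145.1, 31.8]
eef_rot: [-0.402, 0.916, -0.0, 0.0]
contact_force: [0.7, -0.2, 0.5]
gripper_width: 0.649
finger_force: 0.0
```

```bash
python3 - <<'E'
from h import *
go(408,-145.5,32,137.5); snap("wrist","w9"); b=snap("side","s9"); p=proj("side",[408,-145,20]).astype(int); print(p)
cv2.imwrite("pics/c9.png",np.hstack([cv2.resize(b[p[1]-50:p[1]+30,p[0]-40:p[0]+40],(400,400)),cv2.imread("pics/w9.png")[120:420,120:520][:, :].repeat(1,0) if 0 else cv2.resize(cv2.imread("pics/w9.png")[100:400,180:480],(400,400))]))
E
```

```text
tcp [ 407.4 -145.1   31.8] yaw 137.4 tilt 0.06 w 0.649 ff 0.0 F [ 0.7 -0.2  0.5] j6 -3.0 -> shift [-0.01 -0.03 -0.01] turn -0.002 t 8.7
[353 203]
```

View pics/c9.png

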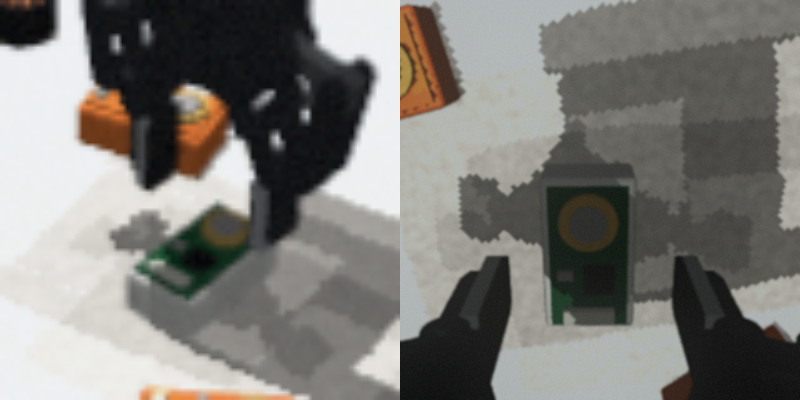

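At this opening the fingertips are still above the module, so the tips are close to the TCP height. I'll lower stepwise while watching the force.

>>> {"fn": "servo_tool", "kwargs": {
  "steps": [
    [55, [0, 0, 0.24], 0],
    [55, [0, 0, 0.48], 0],
    [55, [0, 0, 0.48], 0]
  ]
}}

```text
clock: 9.05
ee_pos: [405.9, -144.7, 18.6]
eef_rot: [-0.401, 0.916, 0.001, -0.0]
contact_force: [-0.4, 0.2, -0.0]
gripper_width: 0.64
finger_force: 0.0
```

>>> {"fn": "servo_tool", "kwargs": {
  "steps": [
    [55, [0, 0, 0.12], 0],
    [55, [0, 0, 0.24], 0],
    [55, [0, 0, 0.24], 0]
  ]
}}

```text
clock: 9.35
ee_pos: [406.1, -144.9, 12.8]
eef_rot: [-0.401, 0.916, 0.0, -0.0]
contact_force: [0.5, -0.1, 0.0]
gripper_width: 0.645
finger_force: 0.0
```

```bash
python3 - <<'E'
from h import *
go(408,-145.5,32,137.5); snap("wrist","w10"); b=snap("side","s10"); p=proj("side",[408,-145,20]).astype(int)
cv2.imwrite("pics/c10.png",np.hstack([cv2.resize(b[p[1]-50:p[1]+30,p[0]-40:p[0]+40],(400,400)),cv2.resize(cv2.imread("pics/w10.png")[100:400,180:480],(400,400))]))
E
```

```text
tcp [ 406.1 -144.9   12.8] yaw 137.3 tilt 0.04 w 0.645 ff 0.0 F [ 0.5 -0.1  0. ] j6 -3.0 -> shift [-0.03 -0.07 -0.77] turn -0.003 t 9.3
```

View pics/c10.png

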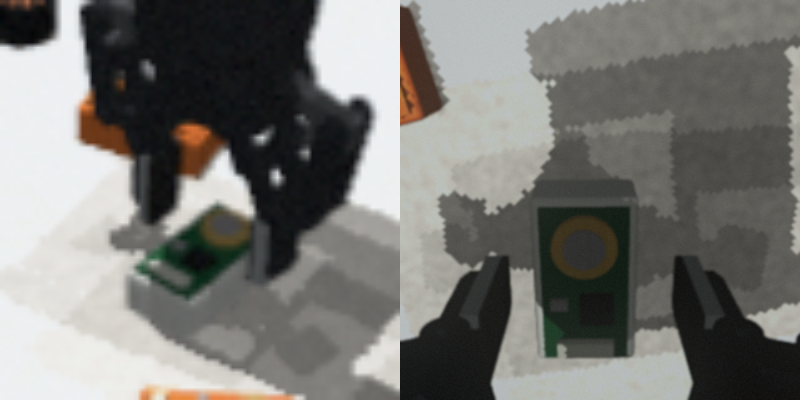

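```bash
python3 - <<'E'
from h import *
for uv in((371,208.6),(366,208)):
  o,d=ray("side",uv)
  for y in(-125,-118): print(uv,y,(o+d*(y-o[1])/d[1]).round(1))
# same for w9 pose tip (285,250)->c9
o,d=ray("side",(353-40+285/5,203-50+245/5)); print((o+d*(-121-o[1])/d[1]).round(1))
P=manip.camera_params("wrist"); im=cv2.imread("pics/w10.png")
for r in(205,355): print(onplane("wrist",(180+585/1.3333,100+r/1.33333),24,P).round(1))
print(proj("wrist",manip.read_state()["ee_pos"],P))
E
```

```text
(371, 208.6) -125 [ 371.1 -125.    20.6]
(371, 208.6) -118 [ 372.2 -118.    26.8]
(366, 208) -125 [ 382.1 -125.    22.6]
(366, 208) -118 [ 383.  -118.    28.7]
[ 375.1 -121.    42.9]
[290.4 -74.9  24. ]
[318.7 -16.4  24. ]
[324.81599134 298.69777244]
```

Both the side and wrist rays put the tips about 10 mm above the reported TCP at this opening. They are therefore at z≈23 now, and I can go lower, watching the force.

>>> {"fn": "servo_tool", "kwargs": {
  "steps": [
    [55, [0.05, 0, 0.15], 0],
    [55, [0.05, 0, 0.3], 0],
    [55, [0.05, 0, 0.3], 0]
  ]
}}

```text
clock: 9.75
ee_pos: [405.1, -145.8, 5.2]
eef_rot: [-0.401, 0.916, 0.0, -0.0]
contact_force: [0.9, 0.1, 0.2]
gripper_width: 0.644
finger_force: 0.0
```

>>> {"fn": "servo_tool", "kwargs": {
  "steps": [
    [55, [0, 0, 0.1], 0],
    [55, [0, 0, 0.2], 0],
    [55, [0, 0, 0.2], 0]
  ]
}}

```text
clock: 10.05
ee_pos: [405.3, -145.8, 0.4]
eef_rot: [-0.401, 0.916, 0.0, -0.0]
contact_force: [0.1, 0.9, -0.4]
gripper_width: 0.643
finger_force: 0.0
```

```bash
python3 - <<'E'
from h import *
go(408,-145.5,32,137.5); P=manip.camera_params("wrist"); im=snap("wrist","w11"); b=snap("side","s11")
c=proj("wrist",[408,-145.5,24],P); print(c)
p=proj("side",[408,-145,20]).astype(int)
cv2.imwrite("pics/c11.png",np.hstack([cv2.resize(b[p[1]-50:p[1]+30,p[0]-40:p[0]+40],(400,400)),cv2.resize(im[100:400,180:480],(400,400))]))
E
```

```text
tcp [ 4.053e+02 -1.458e+02  4.000e-01] yaw 137.3 tilt 0.04 w 0.643 ff 0.0 F [ 0.1  0.9 -0.4] j6 -3.0 -> shift [-0.08 -0.07 -1.26] turn -0.003 t 10.1
[320.91840912 329.66708916]
```

View pics/c11.png

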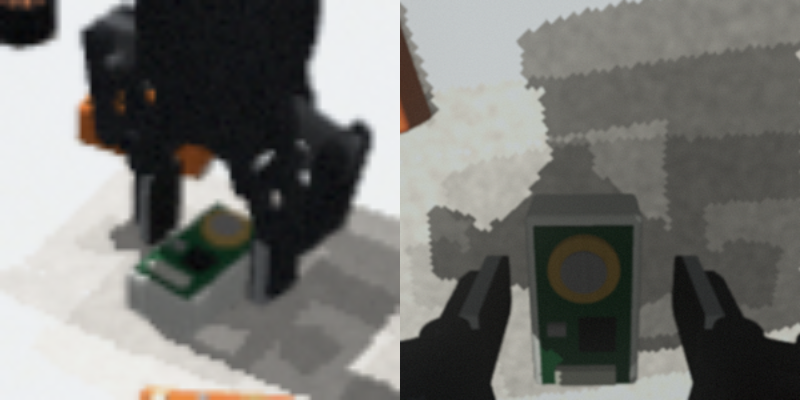

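That makes 15 pictures viewed, one over the limit of 14, so from here I'll work from numbers only. The crop shows the tips beside the module at roughly z = 11, with the board at rows 269–389. I'll check the centring numerically and then grip.

```bash
python3 - <<'E'
from h import *
P=manip.camera_params("wrist"); a=onplane("wrist",(318,269),24,P);b=onplane("wrist",(318,389),24,P); print(a,b,(a+b)/2,np.linalg.norm(a-b)); c=(a+b)/2; go(c[0],c[1],0)
E
```

```text
[ 390.1735022  -166.73221127   24.        ] [ 430.61225146 -123.29279218   24.        ] [ 410.39287683 -145.01250172   24.        ] 59.348762175801774
tcp [ 405.5 -145.9    0.7] yaw 137.3 tilt 0.01 w 0.644 ff 0.0 F [-0.6  0.2  0.8] j6 -3.0 -> shift [-0.16 -0.12  0.03] turn 0 t 10.2
```

>>> {"fn": "servo_tool", "kwargs": {
  "steps": [
    [25, [0, 0, 0], 0],
    [25, [0, 0, 0], 0],
    [25, [0, 0, 0], 0],
    [25, [0, 0, 0], 0],
    [25, [0, 0, 0], 0],
    [25, [0, 0, 0], 0]
  ],
  "grip_force": 40
}}

```text
clock: 10.75
ee_pos: [405.7, -146.1, 1.1]
eef_rot: [-0.401, 0.916, -0.0, 0.0]
contact_force: [-0.4, 0.4, 5.1]
gripper_width: 0.411
finger_force: 40.5
```

>>> {"fn": "servo_tool", "kwargs": {
  "steps": [
    [42, [0, 0, 0], 0],
    [42, [0, 0, 0], 0],
    [42, [0, 0, 0], 0]
  ]
}}

```text
clock: 11.05
ee_pos: [405.4, -145.9, 0.6]
eef_rot: [-0.401, 0.916, 0.0, -0.0]
contact_force: [0.5, 0.3, 0.0]
gripper_width: 0.491
finger_force: 0.0
```

>>> {"fn": "servo_tool", "kwargs": {
  "steps": [
    [42, [-0.1, 0, 0.06], 0],
    [42, [-0.1, 0, 0.12], 0],
    [42, [-0.1, 0, 0.12], 0]
  ]
}}

```text
clock: 11.35
ee_pos: [407.1, -143.9, -2.5]
eef_rot: [-0.402, 0.916, 0.0, -0.0]
contact_force: [-0.1, 0.6, 0.3]
gripper_width: 0.492
finger_force: 0.0
```

>>> {"fn": "servo_tool", "kwargs": {
  "steps": [
    [42, [0, 0, 0.08], 0],
    [42, [0, 0, 0.16], 0],
    [42, [0, 0, 0.16], 0]
  ]
}}

```text
clock: 11.65
ee_pos: [407.0, -144.0, -6.6]
eef_rot: [-0.401, 0.916, 0.0, -0.0]
contact_force: [-0.2, 1.0, -0.3]
gripper_width: 0.496
finger_force: 0.0
```

>>> {"fn": "servo_tool", "kwargs": {
  "steps": [
    [42, [0, 0, 0.04], 0],
    [42, [0, 0, 0.08], 0],
    [42, [0, 0, 0.08], 0]
  ]
}}

```text
clock: 11.95
ee_pos: [407.1, -144.1, -8.4]
eef_rot: [-0.401, 0.916, 0.0, -0.0]
contact_force: [-0.0, 0.4, 0.6]
gripper_width: 0.489
finger_force: 0.0
```

The tips are still off the bench at TCP -8, so the roughly 10 mm offset holds. I'll grip at TCP about -2.

>>> {"fn": "servo_tool", "kwargs": {
  "steps": [
    [42, [0, 0, -0.26], 0],
    [42, [0, 0, -0.26], 0],
    [25, [0, 0, -0.26], 0],
    [25, [0, 0, -0.26], 0],
    [25, [0, 0, -0.26], 0],
    [25, [0, 0, -0.26], 0]
  ],
  "grip_force": 40
}}

```text
clock: 12.55
ee_pos: [407.7, -144.5, -1.0]
eef_rot: [-0.401, 0.916, -0.001, 0.0]
contact_force: [-1.1, 0.6, 6.3]
gripper_width: 0.416
finger_force: 40.1
```

>>> {"fn": "servo_tool", "kwargs": {
  "steps": [
    [25, [0, 0, -1], 0],
    [25, [0, 0, -3], 0],
    [25, [0, 0, -5], 0],
    [25, [0, 0, -5], 0],
    [25, [0, 0, -5], 0]
  ]
}}

```text
clock: 13.05
ee_pos: [407.9, -144.6, 124.5]
eef_rot: [-0.401, 0.916, -0.002, 0.001]
contact_force: [-0.3, -0.1, -1.2]
gripper_width: 0.409
finger_force: 40.7
```

```bash
python3 - <<'E'
from h import *
go(616,93,100,92.9)
E
```

```text
tcp [ 407.9 -144.6  124.5] yaw 137.3 tilt 0.2 w 0.409 ff 40.7 F [-0.3 -0.1 -1.2] j6 -3.0 -> shift [-12.63   0.32   0.99] turn 0.776 t 13.1
```

>>> {"fn": "servo_tool", "kwargs": {
  "steps": [
    [25, [-12.57, 0.3, 0], 0.776],
    [25, [-12.57, 0.3, 0], 0.776],
    [25, [-12.57, 0.3, 0], 0.776],
    [25, [-12.57, 0.3, 0], 0.776],
    [25, [-12.57, 0.3, 0], 0.776],
    [25, [-12.57, 0.3, 0], 0.776],
    [25, [-12.57, 0.3, 0], 0.776],
    [25, [-12.57, 0.3, 0], 0.776]
  ]
}}

```text
clock: 13.85
ee_pos: [616.1, 96.3, 120.2]
eef_rot: [-0.027, 1.0, 0.001, -0.001]
contact_force: [-0.4, -0.9, -0.7]
gripper_width: 0.412
finger_force: 40.7
```

```bash
python3 - <<'E'
from h import *
go(614.5,93,60,92.9); P=manip.camera_params("wrist"); im=snap("wrist","w12"); g=im.max(2); hsv=cv2.cvtColor(im,cv2.COLOR_BGR2HSV)
for X in([616,93.5,8],[575,93.5,8],[654,93.5,8],[614.5,93,135]): print(X,proj("wrist",X,P).round(1))
u=int(proj("wrist",[620,93.5,14],P)[0]); print("col",u); print(g[100:330:3,u])
print("row 215",g[215,u-70:u+70:2])
E
```

```text
tcp [616.1  96.3 120.2] yaw 93.1 tilt 0.15 w 0.412 ff 40.7 F [-0.4 -0.9 -0.7] j6 -1.65 -> shift [ 0.07 -0.13  2.41] turn 0.004 t 13.8
[616, 93.5, 8] [321.1 229.7]
[575, 93.5, 8] [324.  177.7]
[654, 93.5, 8] [318.7 273.9]
[614.5, 93, 135] [318.7 309.6]
col 320
[182 146 149 150 152 148 148 149 146 149 148 144 142 145 148 147 147 141
 142 115  32  34  99 105  75  32  34  34  31  31  30  30  30  30  25  21
  22  24  19  21  22  21  23  18  19  20  20  47  68  72  72  73  79 113
  98  44  33  40  59  68  70  62  53  54  51  54  54  51  55  51  52  52
  58  68  66  33  34]
row 215 [ 99  98 101  98  98  98 102  90  51  83  72  68  60  61  62  63  60  62
  64  56  40  23  22  24  24  21  19  24  18  21  23  22  19  20  20  17
  21  21  24  23  23  22  19  22  23  22  27  22  24  26  26  48  59  64
  64  65  85  88  92  87  89  90  76  39  40  89 126 120 120 119]
```

```bash
python3 - <<'E'
from h import *
P=manip.camera_params("wrist")
for z in (8,14): print(z,onplane("wrist",(320,174),z,P).round(1),onplane("wrist",(291,215),z,P).round(1),onplane("wrist",(351,215),z,P).round(1))
im=cv2.imread("pics/w12.png"); g=im.max(2)
print(g[230:345:3,295],'\n',g[300,250:400:3],'\n',g[280,250:400:3])
E
```

```text
8 [570.2  88.1   8. ] [603.1  67.2   8. ] [600.6 113.9   8. ]
14 [569.4  88.2  14. ] [601.6  67.7  14. ] [599.1 113.3  14. ]
[30 39 42 41 67 72 74 73 69 80 88 85 36 40 33 35 31 31 33 32 37 36 37 37
 38 33 31 32 30 32 32 33 32 30 31 37 34 43 46] 
 [118 117  65  38  36  51  49  51  55  34  27  85  71  34  37  37  71  69
  71  56  53  55  52  53  52  56  53  54  50  52  55  70  73  72  41  36
  39  83  85  32  45  58  58  59  66  67  65 135 208 209] 
 [ 33  30  31  35  32  30  34  36  31  43  88  87  54  34  35  34  33  35
  53  66  72  71  67  70  69  66  69  69  68  69  67  57  39  37  34  42
  37  64  90  65  38  41 142 210 210 205 205 211 207 211]
```

>>> {"fn": "servo_tool", "kwargs": {
  "steps": [
    [25, [0.2, -0.15, 0.8], 0],
    [25, [0.2, -0.15, 1.2], 0],
    [25, [0.2, -0.15, 1.2], 0],
    [25, [0.2, -0.15, 1.2], 0],
    [25, [0.2, -0.15, 1.2], 0],
    [25, [0.2, -0.15, 1.2], 0]
  ]
}}

```text
clock: 14.5
ee_pos: [610.4, 87.8, 94.1]
eef_rot: [-0.025, 1.0, -0.0, 0.001]
contact_force: [-0.3, -0.2, -0.4]
gripper_width: 0.412
finger_force: 40.7
```

```bash
python3 - <<'E'
from h import *
go(611,92.3,60,92.9); P=manip.camera_params("wrist"); im=snap("wrist","w13"); g=im.max(2)
go(611,92.3,60,92.9)
u,v=proj("wrist",[574,91,8],P).astype(int); print(u,v); print(g[v-30:v+90:2,u]); print(v+25,u-80,g[v+25,u-80:u+80:2])
for s in (-1,1): print([proj("wrist",[x,92+s*18,105],P).round() for x in (579,643)])
E
```

```text
tcp [610.4  87.8  94.1] yaw 92.9 tilt 0.09 w 0.412 ff 40.7 F [-0.3 -0.2 -0.4] j6 -1.66 -> shift [-0.03  0.18  1.37] turn -0.001 t 14.5
tcp [610.4  87.9  94.1] yaw 92.9 tilt 0.08 w 0.413 ff 40.7 F [ 0.2  0.9 -0.8] j6 -1.66 -> shift [-0.03  0.18  1.36] turn -0.001 t 14.6
332 190
[142 141 140 141 127  67  29  34  37  70 104 104  98  64  33  28  32  28
  33  29  26  26  24  24  25  19  20  22  23  20  19  21  21  17  22  19
  18  19  19  20  27  64  72  71  70  69  71  70  83 104 117 103  69  30
  31  34  33  55  62  66]
215 252 [ 98 100  98  99 100  99  93  82  85  64  42  77  81  82  75  61  59  64
  60  61  59  58  56  45  20  24  21  19  23  27  21  18  22  17  21  20
  21  20  19  22  24  19  21  21  23  17  21  23  22  22  25  22  25  25
  25  26  27  33  52  59  71  88  89  87  89  89  89  94  85  90  74  39
  37  71 121 123 123 122 125 124]
[array([297., 242.]), array([294., 366.])]
[array([382., 246.]), array([368., 369.])]
```

```bash
python3 - <<'E'
from h import *
P=manip.camera_params("wrist")
print(onplane("wrist",(332,186),14,P).round(1))
for z in(8,14): print(z,onplane("wrist",(299,215),z,P).round(1),onplane("wrist",(367,215),z,P).round(1))
print("case outer front", onplane("wrist",(332,171),14,P).round(1))
im=cv2.imread("pics/w13.png");hsv=cv2.cvtColor(im,cv2.COLOR_BGR2HSV);g=im.max(2)
for r in(275,300): print(r,g[r,270:400:2])
E
```

```text
[570.1  90.4  14. ]
8 [592.7  68.7   8. ] [590.3 116.3   8. ]
14 [591.1  69.   14. ] [588.8 115.4  14. ]
case outer front [560.2  89.8  14. ]
275 [135 123  56 107 133  87  83  85  50  33  36  33  35  29  33  36  35  32
  35  37  49  53  58  58  63  66  67  62  63  63  63  61  54  47  37  35
  32  32  36  40  35  35  34  37  41  49  95 120 103 134 157 156 156 154
 156 155 154 141 138 118  48  44 152 216 210]
300 [ 53  52  53  45  22  24  75  86  71  32  35  34  36  54  68  68  69  67
  58  55  54  50  54  52  54  53  54  52  53  56  55  55  52  53  56  55
  65  71  69  70  64  38  38  38  36  58  88  84  44  25  42  57  58  56
  56  57  47  33  35  34  40 119 203 210 211]
```

>>> {"fn": "servo_tool", "kwargs": {
  "steps": [
    [25, [0.02, 0.2, 1], 0],
    [25, [0.02, 0.2, 2], 0],
    [25, [0.02, 0.2, 2.6], 0],
    [25, [0.02, 0.2, 2.8], 0],
    [25, [0.02, 0.2, 2.95], 0],
    [25, [0.02, 0.2, 2.95], 0]
  ]
}}

```text
clock: 15.15
ee_pos: [609.6, 93.0, 20.0]
eef_rot: [-0.025, 1.0, -0.0, 0.0]
contact_force: [0.5, -0.5, -0.8]
gripper_width: 0.412
finger_force: 40.7
```

>>> {"fn": "servo_tool", "kwargs": {
  "steps": [
    [25, [0, 0.02, 0.12], 0],
    [25, [0, 0.02, 0.24], 0],
    [25, [0, 0.02, 0.36], 0],
    [25, [0, 0.02, 0.36], 0]
  ]
}}

```text
clock: 15.55
ee_pos: [608.8, 93.5, 10.2]
eef_rot: [-0.025, 1.0, 0.0, -0.0]
contact_force: [-0.7, 0.5, 0.3]
gripper_width: 0.41
finger_force: 40.7
```

>>> {"fn": "servo_tool", "kwargs": {
  "steps": [
    [25, [0, 0, 0.06], 0],
    [25, [0, 0, 0.11], 0],
    [25, [0, 0, 0.11], 0]
  ]
}}

```text
clock: 15.85
ee_pos: [609.0, 93.5, 7.5]
eef_rot: [-0.025, 1.0, 0.0, -0.0]
contact_force: [0.2, -0.1, -0.6]
gripper_width: 0.412
finger_force: 40.7
```

>>> {"fn": "servo_tool", "kwargs": {
  "steps": [
    [50, [0, 0, 0], 0],
    [50, [0, 0, 0], 0],
    [50, [0, 0, 0], 0],
    [50, [0, 0, -1], 0],
    [50, [0, 0, -3], 0],
    [50, [0, 0, -4.5], 0],
    [50, [0, 0, -4.5], 0],
    [50, [0, 0, -4.5], 0]
  ]
}}

```text
clock: 16.65
ee_pos: [609.8, 93.5, 121.6]
eef_rot: [-0.025, 1.0, -0.0, 0.001]
contact_force: [-1.0, 0.0, -0.8]
gripper_width: 0.585
finger_force: 0.0
```

```bash
python3 - <<'E'
from h import *
P=manip.camera_params("wrist"); im=snap("wrist","w14"); g=im.max(2); hsv=cv2.cvtColor(im,cv2.COLOR_BGR2HSV)
# module top at z 32: green board
m=((hsv[...,0]>45)&(hsv[...,0]<90)&(hsv[...,1]>90)).astype(np.uint8)
u,v=proj("wrist",[611,93,32],P).astype(int); print(u,v)
mm=np.zeros_like(m); mm[v-60:v+60,u-45:u+45]=m[v-60:v+60,u-45:u+45]; mm=cv2.morphologyEx(mm,cv2.MORPH_CLOSE,np.ones((25,25)))
comp(mm,(u-50,v-65,u+50,v+65),32,P)
print("col",u,g[v-75:v+75:2,u]); print("row",v,g[v,u-70:u+70:2])
go(430,135,130,77.4)
E
```

```text
324 239
1921 px [323. 240.] [611.2  92.1] [610.9  92.4] [56.1 27.9] 3.0
col 324 [117  50  28  30  49  93  98  95  61  34  31  29  29  34  61  69  84 113
  97  48  48  90  89  80  71  73  67  54  53  51  54  55  53  56  64  57
  35  38  34  36  28  21  25  26  30  33  35  41  74  77  79  55 120 176
 176 173 145 138 124  79  84 117 122  96 102 107 113 113 109 113 112 109
 112  94  59]
row 239 [132 133 133 134 137 134 135 136  74  89 135 134 135 140 137 136 139 137
 137 108  53  39  44  69  75  40  37  33  33  36  34  36  33  37  34  34
  34  40  37  35  39  36  35  38  35  57  83  54  40  42  47  82 136 139
 137 139 138 137 138 137 140 112  44  54 139 179 197 200 202 200]
tcp [608.7  93.5 120. ] yaw 92.9 tilt 0.02 w 0.587 ff 0.0 F [ 0.1  0.3 -0.2] j6 -1.65 -> shift [ 7.06  2.02 -0.4 ] turn 0.27 t 16.7
```

The module is in the recess: the tool went down to full depth without force, and the board yaw reads 3.0° with side gaps of about 5–6 mm. Next is the sink.

>>> {"fn": "servo_tool", "kwargs": {
  "steps": [
    [60, [7.06, 2.0, 0], 0.27],
    [60, [7.06, 2.0, 0], 0.27],
    [60, [7.06, 2.0, 0], 0.27],
    [60, [7.06, 2.0, 0], 0.27],
    [60, [7.06, 2.0, 0], 0.27],
    [60, [7.06, 2.0, 0], 0.27],
    [60, [7.06, 2.0, 0], 0.27],
    [60, [7.06, 2.0, 0], 0.27]
  ]
}}

```text
clock: 17.5
ee_pos: [431.5, 134.3, 119.9]
eef_rot: [0.11, 0.994, -0.0, -0.0]
contact_force: [-0.3, 0.2, 0.8]
gripper_width: 0.704
finger_force: 0.0
```

```bash
python3 - <<'E'
from h import *
P=manip.camera_params("wrist"); im=snap("wrist","w15"); g=im.max(2)
go(430,135,0,77.4)
u,v=proj("wrist",[430,135,24],P).astype(int); print(u,v)
c=g[v-50:v+50,u-50:u+50]
print(c[::5,::4])
bg=np.median(g[v-120:v-60,u-60:u+60]); print(bg)
m=((g<110)).astype(np.uint8); m=cv2.morphologyEx(m,cv2.MORPH_CLOSE,np.ones((9,9)))
comp(m,(u-50,v-50,u+50,v+50),24,P)
E
```

```text
tcp [431.4 134.2 119.9] yaw 77.4 tilt 0.01 w 0.713 ff 0.0 F [ 0.3 -0.2  0.4] j6 -1.3 -> shift [0.06 0.02 4.8 ] turn -0.001 t 17.6
325 233
[[ 81  88  82  95 101  99  97 100 102  77  70  73  74  78  74  72  75  90
   98  94  98  95  99  91 143]
 [ 79  90  84  90  98  92  98  99  99  95  71  68  74  72  67  64  62  67
   84  81  84  83  83  87  86]
 [ 84  80  82  83  94  95  95  96  98  92  77  65  64  62  59  56  61  63
   69  83  78  81  84  83  87]
 [ 82  80  85  84 101 101  99  98  97  90  76  62  61  61  61  61  59  63
   62  84  79  82  84  84  86]
 [ 85  88  86  86  83  79  82  82  77  76  71  56  58  60  58  61  59  61
   56  79  81  80  83  89  89]
 [ 83  82  85  82  88  85  81  60  77  64  76  60  52  57  56  55  52  56
   50  67  51  84  81  84  86]
 [ 82  86  83  69  63  64  60  65  56  67  58  56  57  55  60  58  54  58
   57  59  76  89  81  81  83]
 [ 89  81  59  65  64  62  59  55  54  59  59  58  56  56  56  56  58  62
   57  60  54  82  82  87 111]
 [110  71  77  63  62  63  64  59  54  60  54  57  55  54  57  55  57  56
   59  56  58 147 134 150 153]
 [104 138 132 133
[... 508 characters left out ...]
 [153 134 136 135 132 136 133 135 105 142 117 138 129 132 140 123 139 117
  140 112 138 130 126 134 132]
 [146 142 135 135 129 132 136 136 127 130 128 138 122 130 135 126 141 123
  138 124 139 134 126 129 133]
 [147 150 136 136 133 133 136 133 135 134 135 131 131 130 128 130 135 130
  129 129 128 135 136 133 136]
 [146 148 139 136 130 130 132 130 131 133 134 130 136 134 132 133 126 129
  131 128 136 136 130 136 150]
 [149 145 136 135 134 135 134 134 131 129 137 131 135 136 128 127 128 129
  127 133 133 132 127 125 145]
 [147 150 144 141 130 129 133 134 131 133 134 129 135 131 131 132 135 132
  128 133 130 133 133 129 133]]
95.0
5700 px [325. 213.] [414.6 137.8] [420.9 135.9] [72.8 57.2] 77.4
```

```bash
python3 - <<'E'
from h import *
P=manip.camera_params("wrist"); im=cv2.imread("pics/w15.png"); g=cv2.GaussianBlur(im.max(2),(1,1),0).astype(np.float32)
e=np.abs(cv2.Sobel(g,cv2.CV_32F,1,0)); u,v=325,233
w=e[v-60:v+60,u-60:u+60]
print("rows",(w[:,35:90].mean(1)).round().astype(int)[::2]); print("cols",w[35:85].mean(0).round().astype(int))
E
```

```text
rows [ 13  13  12  12  12  12  12  15  14  13  13  13  14  13  12  11  20  34
  34  20  17  15  14  13  14  14  21  33  36  37  60  78  99 136 160 157
 149 129 105  76  61  52  40  27  14   8  11  11  12  10   8   9   8   9
  10   8   8   9  12  11]
cols [ 19  11  12  11  13  13  14   9  24  34  32  32  24  11  13  14   9  10
  12  11  10  13  17  12  18  25  16   9  10  12  15  12   7  14  15  11
  22  56  71  60  52  52  98  75  19  30  61  62  34  60  71  47  14  32
  60  56  16  63  69  45  12  52  70  55  38  57  65  38  19  55  93  66
  51  80  88  64  18  73 133  75  84 105  81  76  54  92 170  91 122 144
  81  75  69  36  20  15  13  17  11  15  22  19  15  11  10  14  19  26
  25  22  14   9   5   8   9  14  25  23  13  12]
```

>>> {"fn": "servo_tool", "kwargs": {
  "steps": [
    [60, [0.0, 0.11, 2], 0],
    [60, [0.0, 0.11, 3.5], 0],
    [60, [0.0, 0.11, 4.2], 0],
    [60, [0.0, 0.11, 4.5], 0],
    [60, [0.0, 0.11, 4.5], 0]
  ]
}}

```text
clock: 18.05
ee_pos: [430.8, 137.0, 6.9]
eef_rot: [0.11, 0.994, -0.0, -0.001]
contact_force: [0.2, 0.7, 0.0]
gripper_width: 0.702
finger_force: 0.0
```

>>> {"fn": "servo_tool", "kwargs": {
  "steps": [
    [60, [0.0, 0, 0.2], 0],
    [60, [0.0, 0, 0.35], 0],
    [60, [0, 0, 0.35], 0],
    [28, [0, 0, 0.35], 0],
    [28, [0, 0, 0.35], 0],
    [28, [0, 0, 0.35], 0],
    [28, [0, 0, 0.35], 0],
    [28, [0, 0, 0.35], 0]
  ],
  "grip_force": 40
}}

```text
clock: 18.85
ee_pos: [431.4, 137.3, -0.3]
eef_rot: [0.11, 0.994, 0.0, 0.001]
contact_force: [-1.3, 0.3, 6.0]
gripper_width: 0.457
finger_force: 40.9
```

>>> {"fn": "servo_tool", "kwargs": {
  "steps": [
    [28, [0, 0, -1], 0],
    [28, [0, 0, -3], 0],
    [28, [0, 0, -5], 0],
    [28, [0, 0, -5], 0],
    [28, [0, 0, -5], 0]
  ]
}}

```text
clock: 19.35
ee_pos: [431.7, 137.4, 125.3]
eef_rot: [0.11, 0.994, 0.0, 0.002]
contact_force: [0.5, -0.1, -0.6]
gripper_width: 0.455
finger_force: 40.6
```

```bash
python3 - <<'E'
from h import *
go(619,-76,100,92.9)
E
```

```text
tcp [431.7 137.4 125.3] yaw 77.4 tilt 0.21 w 0.455 ff 40.6 F [ 0.5 -0.1 -0.6] j6 -1.29 -> shift [-9.17 -6.7   1.04] turn -0.27 t 19.4
```

>>> {"fn": "servo_tool", "kwargs": {
  "steps": [
    [28, [-9.17, -6.7, 0], -0.27],
    [28, [-9.17, -6.7, 0], -0.27],
    [28, [-9.17, -6.7, 0], -0.27],
    [28, [-9.17, -6.7, 0], -0.27],
    [28, [-9.17, -6.7, 0], -0.27],
    [28, [-9.17, -6.7, 0], -0.27],
    [28, [-9.17, -6.7, 0.8], -0.27],
    [28, [-9.17, -6.7, 1.2], -0.27]
  ]
}}

```text
clock: 20.15
ee_pos: [616.2, -76.7, 89.8]
eef_rot: [-0.024, 1.0, 0.001, -0.003]
contact_force: [-1.1, 0.5, -0.9]
gripper_width: 0.46
finger_force: 40.6
```

>>> {"fn": "servo_tool", "kwargs": {
  "steps": [
    [28, [0, 0, 0], 0],
    [28, [0, 0, 0], 0]
  ]
}}

```text
clock: 20.35
ee_pos: [616.9, -75.1, 93.0]
eef_rot: [-0.026, 1.0, 0.0, -0.001]
contact_force: [-0.6, 0.2, 0.7]
gripper_width: 0.455
finger_force: 40.6
```

```bash
python3 - <<'E'
from h import *
go(619.5,-76,20,92.9); P=manip.camera_params("wrist"); im=snap("wrist","w16"); g=im.max(2)
u,v=proj("wrist",[593,-75,14],P).astype(int); print(u,v); print(v-40,g[v-40:v+40:2,u]); print(v+12,u-70,g[v+12,u-70:u+70:2])
E
```

```text
tcp [616.9 -75.1  93. ] yaw 92.9 tilt 0.16 w 0.455 ff 40.6 F [-0.6  0.2  0.7] j6 -1.92 -> shift [-0.11 -0.04  2.92] turn 0.0 t 20.4
327 210
170 [132 101  37  32  29  48  90  99  98  95  99  92  80  81  81  80  80  81
  61  29  23  23  22  22  23  21  22  20  22  19  19  19  20  17  18  18
  12  17  19  21]
222 257 [108  95  42  36  49  79  69  63  62  62  61  62  61  59  56  53  30  26
  25  23  23  29  23  23  26  22  22  19  19  15  18  19  17  20  19  22
  20  17  21  24  24  20  21  22  21  24  24  23  23  19  23  21  21  48
  51  56  54  58  57  55  58  59  58  57  48  43  54  58  71  77]
```

```bash
python3 - <<'E'
from h import *
P=manip.camera_params("wrist")
print(onplane("wrist",(327,206.5),14,P).round(1))
for z in(8,14): print(z,onplane("wrist",(288.5,222),z,P).round(1),onplane("wrist",(362.5,222),z,P).round(1))
E
```

```text
[591.3 -75.3  14. ]
8 [ 605.2 -101.7    8. ] [602.5 -49.6   8. ]
14 [ 603.5 -101.2   14. ] [600.9 -50.4  14. ]
```

>>> {"fn": "servo_tool", "kwargs": {
  "steps": [
    [28, [-0.08, 0, 1], 0],
    [28, [-0.08, 0, 2], 0],
    [28, [-0.08, 0, 2.6], 0],
    [28, [-0.08, 0, 2.9], 0],
    [28, [-0.08, 0, 2.9], 0],
    [28, [-0.08, 0, 2.9], 0]
  ]
}}

```text
clock: 21.0
ee_pos: [620.8, -76.2, 22.5]
eef_rot: [-0.025, 1.0, -0.0, 0.001]
contact_force: [0.1, -0.7, 0.5]
gripper_width: 0.455
finger_force: 40.6
```

>>> {"fn": "servo_tool", "kwargs": {
  "steps": [
    [28, [0, 0, 0.12], 0],
    [28, [0, 0, 0.24], 0],
    [28, [0, 0, 0.36], 0],
    [28, [0, 0, 0.36], 0]
  ]
}}

```text
clock: 21.4
ee_pos: [619.8, -76.0, 12.1]
eef_rot: [-0.025, 1.0, 0.0, -0.0]
contact_force: [-0.1, 0.9, 0.1]
gripper_width: 0.458
finger_force: 40.6
```

>>> {"fn": "servo_tool", "kwargs": {
  "steps": [
    [28, [0.04, 0.02, 0.08], 0],
    [28, [0.04, 0.02, 0.14], 0],
    [28, [0.04, 0.02, 0.14], 0]
  ]
}}

```text
clock: 21.7
ee_pos: [618.9, -75.5, 8.7]
eef_rot: [-0.025, 1.0, 0.0, -0.0]
contact_force: [0.3, 0.0, -0.8]
gripper_width: 0.454
finger_force: 40.6
```

>>> {"fn": "servo_tool", "kwargs": {
  "steps": [
    [54, [0, 0, 0], 0],
    [54, [0, 0, 0], 0],
    [54, [0, 0, 0], 0],
    [54, [0, 0, -1], 0],
    [54, [0, 0, -3], 0],
    [54, [0, 0, -4.5], 0],
    [54, [0, 0, -4.5], 0],
    [54, [0, 0, -4.5], 0]
  ]
}}

```text
clock: 22.5
ee_pos: [619.8, -75.8, 122.9]
eef_rot: [-0.025, 1.0, -0.0, 0.001]
contact_force: [-0.1, -0.3, -0.8]
gripper_width: 0.634
finger_force: 0.0
```

```bash
python3 - <<'E'
from h import *
P=manip.camera_params("wrist"); im=snap("wrist","w17"); g=im.max(2)
u,v=proj("wrist",[619,-75.5,32],P).astype(int); print(u,v)
print("row",u-70,g[v,u-70:u+70]); print("col",v-60,g[v-60:v+70:2,u])
go(486,-342,120,92.9)
E
```

```text
325 236
row 255 [175 172 177 173 177 178 180 179 176 179 175 175 170 162 126  72  47  41
  48  86 125 140 139 139 138 137 139 139 139 139 138 138 141 140 143 140
 131  96  69  52  49  59  75  72  74  92 144 178 180 165 134  97  78  70
  68  75  82  79  79  79  78  75  74  76  77  74  80  78  79  76  79  82
  78  79  78  75  74  77  77  80  77  79  77  75  68  69  72  80  81  84
 115 131  99  71  69  75  71  49  42  43  42  41  43  42  55  68  97 110
  92  79  78  80  81  80  79  72  62  60  57  56  59  58  57  53  47  44
  55  83 106 118 121 128 137 138 151 155 157 159 157 158]
col 176 [ 97  97  98  93  87  83  81  85  73  42  28  27  29  30  35  80  85  86
  90  98  84  77  77  79  77  80  77  77  80  77  79  79 116 137 140 136
 135 175 192 181 145 143 159 165 145 130 127 129 128 128 128 119  72  91
 125 118  91 114 111 108 113 111 112 110 114]
tcp [618.7 -75.5 121.3] yaw 92.9 tilt 0.02 w 0.632 ff 0.0 F [ 0.2  0.  -0.5] j6 -1.92 -> shift [  5.84 -10.38   0.05] turn -0.0 t 22.6
```

The sink is at full depth, also without force. Next is the choke.

>>> {"fn": "servo_tool", "kwargs": {
  "steps": [
    [60, [5.7, -10.5, 0], 0],
    [60, [5.7, -10.5, 0], 0],
    [60, [5.7, -10.5, 0], 0],
    [60, [5.7, -10.5, 0], 0],
    [60, [5.7, -10.5, 0], 0],
    [60, [5.7, -10.5, 0], 0],
    [60, [5.7, -10.5, 0], 0],
    [60, [5.7, -10.5, 0], 0]
  ]
}}

```text
clock: 23.35
ee_pos: [488.4, -345.3, 119.5]
eef_rot: [-0.023, 1.0, 0.002, -0.001]
contact_force: [0.7, -0.1, -0.3]
gripper_width: 0.699
finger_force: 0.0
```

>>> {"fn": "servo_tool", "kwargs": {
  "steps": [
    [60, [0, 0, 0], 0],
    [60, [0, 0, 0], 0]
  ]
}}

```text
clock: 23.55
ee_pos: [490.3, -343.2, 120.8]
eef_rot: [-0.026, 1.0, 0.001, -0.0]
contact_force: [-0.5, -0.0, 0.0]
gripper_width: 0.704
finger_force: 0.0
```

```bash
python3 - <<'E'
from h import *
P=manip.camera_params("wrist"); im=snap("wrist","w18"); g=im.max(2); hsv=cv2.cvtColor(im,cv2.COLOR_BGR2HSV)
go(487,-343,0,92.9)
u,v=proj("wrist",[488,-344,24],P).astype(int); print(u,v)
cop=((hsv[...,0]<20)&(hsv[...,1]>90)&(g>50)).astype(np.uint8)
cop=cv2.morphologyEx(cop,cv2.MORPH_CLOSE,np.ones((9,9))); comp(cop,(u-60,v-60,u+60,v+60),24,P)
comp(g<60,(u-60,v-60,u+60,v+60),24,P)
print(g[v-45:v+45:6,u-45:u+45:3])
E
```

```text
tcp [ 490.5 -343.3  121. ] yaw 93.0 tilt 0.06 w 0.703 ff 0.0 F [-0.4  0.  -0.8] j6 -2.42 -> shift [0.14 0.01 4.84] turn 0.002 t 23.6
323 232
513 px [323. 233.] [ 488.3 -344.9] [ 488.8 -345.7] [29.2 27.9] 8.9
1875 px [322. 228.] [ 484.5 -345.8] [ 484.8 -345.6] [38.7 34.4] 3.0
[[ 81  82  81  82  82 106  97  93  94  94  92  95  94  92  96  92  92  89
   93  92  93  93  94  93  96  93  93  92  92 102]
 [ 81  81  96 105 104  94  88  91  90  90  99  95  91  93  91  91  94  95
   96  93  89  96  95  94  95  90  89  90  93  92]
 [ 93  86  81  90  96  93  93  93  94  92  90  93  97  96  95  92  91  92
   96  99  94  92  88  91  94  93  96  93  95  97]
 [ 69  71  68  72  66  67  72  69  66  69  67  52  38  21  27  25  21  34
   70  91  95  95  92  92  92  95  92  94  96  95]
 [ 69  67  74  68  69  71  70  70  68  38  23  24  30  27  27  26  28  28
   24  23  43  92  93  90  94  91  92  90  93  96]
 [ 71  72  73  70  69  72  74  68  36  30  38  45  27  35  52  25  38  64
   34  24  26  32  88  91  97  95  92  97  98  95]
 [149 150 143 149 150 113  67  55  29  32  30  43  51  30  35  27  34  31

[... 351 characters left out ...]
 36  31  31  29  34  41
   31  36  47  39  53  67  76 131 142 152 145 145]
 [161 149 148 146 149 147 140 145 140  61  34  36  77  46  30  53  38  36
   56  46  50 137 144 147 151 150 148 140 146 151]
 [164 163 162 154 143 143 147 153 150 141 145 125  88  57  38  60  49  77
  133 148 147 144 144 147 146 150 140 146 164 154]
 [158 160 157 152 157 149 140 149 146 147 155 152 146 149 148 151 147 150
  147 144 150 150 149 149 164 163 164 166 164 148]
 [162 159 158 160 160 157 156 154 145 145 145 148 148 150 149 150 146 150
  143 143 140 150 149 153 165 166 163 155 144 142]
 [159 157 155 155 158 154 158 165 161 157 150 144 150 145 150 149 141 138
  143 145 145 142 144 152 162 144 143 147 141 147]]
```

>>> {"fn": "servo_tool", "kwargs": {
  "steps": [
    [58, [0.07, -0.08, 2], 0],
    [58, [0.07, -0.08, 3.5], 0],
    [58, [0.07, -0.08, 4.2], 0],
    [58, [0.07, -0.08, 4.5], 0],
    [58, [0.07, -0.08, 4.5], 0]
  ]
}}

```text
clock: 24.1
ee_pos: [488.4, -345.8, 8.2]
eef_rot: [-0.026, 1.0, 0.001, -0.001]
contact_force: [-1.3, 0.3, 0.2]
gripper_width: 0.679
finger_force: 0.0
```

>>> {"fn": "servo_tool", "kwargs": {
  "steps": [
    [58, [0.0, 0, 0.2], 0],
    [58, [0.0, 0, 0.36], 0],
    [58, [0, 0, 0.36], 0],
    [25, [0, 0, 0.36], 0],
    [25, [0, 0, 0.36], 0],
    [25, [0, 0, 0.36], 0],
    [25, [0, 0, 0.36], 0],
    [25, [0, 0, 0.36], 0]
  ],
  "grip_force": 40
}}

```text
clock: 24.9
ee_pos: [488.6, -347.5, 0.8]
eef_rot: [-0.025, 1.0, -0.0, 0.0]
contact_force: [0.1, 1.9, 6.0]
gripper_width: 0.401
finger_force: 40.1
```

>>> {"fn": "servo_tool", "kwargs": {
  "steps": [
    [25, [0, 0, -1], 0],
    [25, [0, 0, -3], 0],
    [25, [0, 0, -5], 0],
    [25, [0, 0, -5], 0],
    [25, [0, 0, -5], 0]
  ]
}}

```text
clock: 25.4
ee_pos: [488.9, -347.7, 126.5]
eef_rot: [-0.025, 1.0, -0.001, 0.001]
contact_force: [0.7, 0.4, -1.0]
gripper_width: 0.407
finger_force: 40.0
```

```bash
python3 - <<'E'
from h import *
go(614.8,9,95,92.9)
E
```

```text
tcp [ 488.9 -347.7  126.5] yaw 92.9 tilt 0.2 w 0.407 ff 40.0 F [ 0.7  0.4 -1. ] j6 -2.42 -> shift [-5.74 14.    1.24] turn -0.0 t 25.4
```

>>> {"fn": "servo_tool", "kwargs": {
  "steps": [
    [25, [-5.72, 14.0, 0], 0],
    [25, [-5.72, 14.0, 0], 0],
    [25, [-5.72, 14.0, 0], 0],
    [25, [-5.72, 14.0, 0], 0],
    [25, [-5.72, 14.0, 0], 0],
    [25, [-5.72, 14.0, 0], 0],
    [25, [-5.72, 14.0, 0], 0],
    [25, [-5.72, 14.0, 0], 0]
  ]
}}

```text
clock: 26.2
ee_pos: [612.7, 13.8, 122.5]
eef_rot: [-0.026, 1.0, 0.001, -0.002]
contact_force: [-1.2, -0.5, -0.5]
gripper_width: 0.403
finger_force: 40.1
```

```bash
python3 - <<'E'
from h import *
go(614.8,9,95,92.9)
E
```

```text
tcp [612.7  13.8 122.5] yaw 93.0 tilt 0.25 w 0.403 ff 40.1 F [-1.2 -0.5 -0.5] j6 -1.78 -> shift [-0.08 -0.2   1.1 ] turn 0.002 t 26.2
```

Lower to z≈93, settle and measure the round recess.

>>> {"fn": "servo_tool", "kwargs": {
  "steps": [
    [25, [-0.05, -0.1, 0.7], 0],
    [25, [-0.05, -0.1, 1.2], 0],
    [25, [-0.05, -0.1, 1.2], 0],
    [25, [-0.05, -0.1, 1.2], 0]
  ]
}}

```text
clock: 26.6
ee_pos: [613.9, 6.6, 93.7]
eef_rot: [-0.025, 1.0, 0.0, -0.001]
contact_force: [0.1, 0.5, 0.0]
gripper_width: 0.405
finger_force: 40.1
```

```bash
python3 - <<'E'
from h import *
go(614.8,9,9,92.9); P=manip.camera_params("wrist"); im=snap("wrist","w19"); g=im.max(2)
u,v=proj("wrist",[592,10,14],P).astype(int); print(u,v); col=g[v-30:v+30,u]; print(v-30,col[::2])
row=v+22; print(row,u-60,g[row,u-60:u+60:2])
for c,z in(((u,v),14),): pass
for du in(-60,60): print(onplane("wrist",(u+du,row),14,P).round(1))
E
```

```text
tcp [613.9   6.6  93.7] yaw 92.8 tilt 0.17 w 0.405 ff 40.1 F [0.1 0.5 0. ] j6 -1.79 -> shift [-0.05  0.09  3.39] turn -0.002 t 26.6
331 213
183 [115 113 110 112 111 109 111 109 110 102  91  91  82  40  29  30  31  32
  30  24  25  18  23  21  21  22  24  23  23  20]
235 271 [ 68 146 163 145  95  71  65  68  66  66  65  61  46  21  24  22  23  22
  27  26  23  22  24  23  22  23  20  23  24  19  24  19  25  23  22  24
  25  23  20  22  18  25  18  24  20  33  59  64  65  65  64  64  68  78
  92  91  91  94  76  56]
[609.4 -31.2  14. ]
[605.3  52.2  14. ]
```

```bash
python3 - <<'E'
from h import *
P=manip.camera_params("wrist")
print(onplane("wrist",(331,208.5),14,P).round(1))
for z in(8,14): print(z,onplane("wrist",(295.6,235),z,P).round(1),onplane("wrist",(362,235),z,P).round(1))
E
```

```text
[589.6   9.2  14. ]
8 [611.7 -14.8   8. ] [609.3  32.7   8. ]
14 [609.7 -14.4  14. ] [607.4  31.9  14. ]
```

>>> {"fn": "servo_tool", "kwargs": {
  "steps": [
    [25, [-0.02, 0.09, 1], 0],
    [25, [-0.02, 0.09, 2], 0],
    [25, [-0.02, 0.09, 2.6], 0],
    [25, [-0.02, 0.09, 2.9], 0],
    [25, [-0.02, 0.09, 2.9], 0],
    [25, [-0.02, 0.09, 2.9], 0]
  ]
}}

```text
clock: 27.25
ee_pos: [616.1, 9.1, 23.5]
eef_rot: [-0.025, 1.0, -0.0, 0.001]
contact_force: [0.7, -0.0, -0.9]
gripper_width: 0.402
finger_force: 40.1
```

>>> {"fn": "servo_tool", "kwargs": {
  "steps": [
    [25, [0, 0, 0.12], 0],
    [25, [0, 0, 0.24], 0],
    [25, [0, 0, 0.36], 0],
    [25, [0, 0, 0.36], 0]
  ]
}}

```text
clock: 27.65
ee_pos: [615.0, 9.6, 13.1]
eef_rot: [-0.025, 1.0, 0.0, -0.0]
contact_force: [-0.4, -0.3, -0.4]
gripper_width: 0.4
finger_force: 40.1
```

>>> {"fn": "servo_tool", "kwargs": {
  "steps": [
    [25, [0.02, 0, 0.08], 0],
    [25, [0.02, 0, 0.14], 0],
    [25, [0.02, 0, 0.14], 0]
  ]
}}

```text
clock: 27.95
ee_pos: [614.6, 9.6, 9.7]
eef_rot: [-0.025, 1.0, 0.0, -0.0]
contact_force: [-0.3, 0.5, 0.5]
gripper_width: 0.398
finger_force: 40.1
```

>>> {"fn": "servo_tool", "kwargs": {
  "steps": [
    [48, [0, 0, 0], 0],
    [48, [0, 0, 0], 0],
    [48, [0, 0, 0], 0],
    [48, [0, 0, -1], 0],
    [48, [0, 0, -3], 0],
    [48, [0, 0, -5], 0],
    [48, [0, 0, -6], 0],
    [48, [0, 0, -6], 0]
  ]
}}

```text
clock: 28.75
ee_pos: [617.9, 9.1, 165.6]
eef_rot: [-0.025, 1.0, -0.001, 0.005]
contact_force: [0.5, 0.2, 0.5]
gripper_width: 0.565
finger_force: 0.0
```

>>> {"fn": "servo_tool", "kwargs": {
  "steps": [
    [40, [0, 0, -1], 0],
    [40, [0, 0, -2], 0],
    [40, [0, 0, -2], 0],
    [40, [0, 0, -2], 0]
  ]
}}

```text
clock: 29.15
ee_pos: [614.6, 9.5, 209.3]
eef_rot: [-0.025, 1.0, 0.0, -0.0]
contact_force: [0.0, 0.1, -0.2]
gripper_width: 0.468
finger_force: 0.0
```

```bash
python3 - <<'E'
from h import *
go(710,14.4,122,92.9); P=manip.camera_params("wrist"); im=snap("wrist","w20"); g=im.max(2); hsv=cv2.cvtColor(im,cv2.COLOR_BGR2HSV)
cop=((hsv[...,0]<20)&(hsv[...,1]>90)&(g>50)).astype(np.uint8); u,v=proj("wrist",[615,9,32],P).astype(int)
cop=cv2.morphologyEx(cop,cv2.MORPH_CLOSE,np.ones((9,9))); comp(cop,(u-40,v-40,u+40,v+40),32,P)
gr=((hsv[...,0]>45)&(hsv[...,0]<90)&(hsv[...,1]>90)).astype(np.uint8); u,v=proj("wrist",[611,93,32],P).astype(int)
gr=cv2.morphologyEx(gr,cv2.MORPH_CLOSE,np.ones((17,17))); comp(gr,(u-40,v-50,u+40,v+50),32,P)
# knob: dark blob behind
u,v=proj("wrist",[712,14,125],P).astype(int); print("knob px",u,v,[proj("wrist",[712,14,z],P).round() for z in(110,140)]); 
u,v=proj("wrist",[712,14,125],P).astype(int)
print(g[v-30:v+40:4,u-30:u+30:3])
E
```

```text
tcp [614.6   9.5 209.3] yaw 92.9 tilt 0.03 w 0.468 ff 0.0 F [ 0.   0.1 -0.2] j6 -1.79 -> shift [-3.82  0.    3.49] turn -0.0 t 29.1
512 px [323. 211.] [615.3   8.3] [615.2   7.7] [30.  29.6] 29.5
1090 px [409. 211.] [611.3  91.5] [610.7  92. ] [55.8 28.3] 3.0
knob px 324 355 [array([324., 345.]), array([324., 368.])]
[[ 93  94  94  93  92  93  94  93  95  47  53  48  89  92  95  93  93  96
   93  93]
 [112 111 108 107 106 108 105 102 100  49  52  44  91  96  97  97  96  97
   95  91]
 [121 124 123 121 122 122 119 123 117  50  55  47 104 112 111 108 101 101
   97  95]
 [ 83  83  80  85  82  81  83  66  57  44  51  44  61  65  78  81  82  83
   79  80]
 [191 193 192 192 191 192 173  28  28  29  26  31  31  27 144 193 192 192
  191 190]
 [190 191 191 190 191 189 170  30  30  33  29  32  32  29 131 194 190 193
  191 190]
 [192 191 191 190 191 189 170  39  43  46  41  42  39  35 127 193 190 192
  192 192]
 [195 189 191 191 194 191 167  34  41  39  38  39  40  38  60 146 193 191
  190 190]
 [192 193 191 193 191 192 187 160 154  86  92  88  89  90 104 142 191 192
  190 192]
 [193 191 191 189 190 191 192 193 190 103 110 111 107 109 107 155 191 190
  189 191]
 [193 190 191 189 188 192 191 189 188 106 111 109 109 108 109 168 190 189
  191 191]
 [190 191 189 189 190 191 192 189 186 106 111 108 109 111 105 178 192 190
  190 193]
 [190 191 195 189 192 191 192 190 169 105 108 108 109 108 108 183 188 192
  191 191]
 [191 191 192 190 191 192 192 191 172 105 106 108 110 108 111 189 190 191
  190 189]
 [190 190 191 190 193 189 189 190 171 106 108 110 109 110 113 188 191 192
  191 191]
 [190 190 189 189 189 187 190 190 165 109 110 109 107 104 119 192 192 192
  190 189]
 [189 191 189 191 189 189 190 191 137 110 109 110 108 106 127 190 192 189
  190 188]
 [187 188 188 190 188 189 190 191 124 106 105 106 106 108 136 190 190 191
  190 189]]
```

The parts sit centred in their recesses. Now I'll return to the pose where I let go of the knob.

>>> {"fn": "servo_tool", "kwargs": {
  "steps": [
    [42, [-2, 0, 0], 0],
    [42, [-3.8, 0, 0], 0],
    [42, [-3.8, 0, 0], 0],
    [42, [-3.8, 0, 0], 0],
    [42, [-3.8, 0, 1.5], 0],
    [42, [-3.8, 0, 2.2], 0],
    [42, [-3.8, 0, 2.2], 0],
    [42, [-3.8, 0, 2.2], 0]
  ]
}}

```text
clock: 30.0
ee_pos: [708.8, 14.3, 155.4]
eef_rot: [-0.025, 1.0, 0.0, -0.0]
contact_force: [-0.1, 0.2, 0.7]
gripper_width: 0.495
finger_force: 0.0
```

```bash
python3 - <<'E'
from h import *
go(709.8,14.4,122,92.9); P=manip.camera_params("wrist"); im=snap("wrist","w21"); g=im.max(2)
u,v=proj("wrist",[709.8,14.4,125],P).astype(int); print(u,v); print(g[v-40:v+50:4,u-30:u+30:3])
for z in(115,120,125,130): print(z,proj("wrist",[709.8,14.4,z],P).round())
E
```

```text
tcp [708.8  14.3 155.4] yaw 92.9 tilt 0.04 w 0.495 ff 0.0 F [-0.1  0.2  0.7] j6 -1.76 -> shift [-0.04  0.    1.34] turn -0.001 t 30.0
325 273
[[102 105 105 102 102 106 105 106  92  58  61  67 102 104 105 103 103 105
  104 104]
 [104 104 105 105 104 105 104 104  62  54  56  54  82 103 104 104 105 103
  103 103]
 [ 93  95  93  91  92 104 102 101  55  54  59  56  78 107 104 104 105 104
  106 107]
 [ 86  87  87  86  85  88  85  83  55  56  56  57  63  88  85  87  84  84
   85  85]
 [102 102 101  99  93  63  56  58  41  43  44  46  49  62  59  74  83  88
   89  88]
 [108 107 107 110  96  32  36  30  32  35  33  33  34  35  33  39 108 111
  112 109]
 [ 67  69  65  68  58  37  34  36  35  35  31  34  37  34  36  32  67  69
   67  64]
 [ 69  66  67  69  60  34  39  39  35  37  37  37  35  35  36  37  66  66
   68  68]
 [ 83  81  81  80  69  36  37  33  34  37  34  35  37  36  38  37  74  74
   73  77]
 [141 140 139 136 115  35  37  37  34  36  34  37  41  38  38  39 107 105
  105 102]
 [169 169 169 171 160  48  36  38  38  38  38  39  39  40  43  81 159 155
  154 155]
 [183 184 185 185 183 1
[... 361 characters left out ...]
4 185 185 181 183 184 183 184
  184 182]
 [200 197 202 201 201 201 199 199 172  80  86  84  89  89 102 124 167 183
  182 183]
 [199 200 199 200 198 199 202 202 134 126 123 124 123 124 120 119 126 200
  202 197]
 [199 201 201 200 201 200 200 200 132 118 121 120 124 120 123 121 140 199
  202 212]
 [200 197 200 199 198 201 201 201 134 124 120 121 124 124 122 122 147 200
  200 218]
 [201 200 196 198 201 200 200 201 138 121 118 119 121 119 122 119 157 199
  203 222]
 [201 202 200 200 202 202 199 203 135 122 122 122 123 121 122 118 167 200
  217 219]
 [217 217 216 205 200 202 199 199 113 121 123 125 121 119 123 120 180 200
  221 220]]
115 [325. 267.]
120 [325. 270.]
125 [326. 273.]
130 [326. 277.]
```

>>> {"fn": "servo_tool", "kwargs": {
  "steps": [
    [42, [0.06, 0, 0.7], 0],
    [42, [0.06, 0, 1.2], 0],
    [42, [0.06, 0, 1.44], 0],
    [42, [0.06, 0, 1.44], 0],
    [5, [0.06, 0, 1.44], 0],
    [5, [0.06, 0, 1.44], 0],
    [5, [0.06, 0, 1.44], 0],
    [5, [0.06, 0, 1.44], 0]
  ],
  "grip_force": 30
}}

```text
clock: 30.85
ee_pos: [708.8, 14.9, 120.0]
eef_rot: [-0.025, 1.0, 0.0, 0.001]
contact_force: [0.4, 3.7, 2.5]
gripper_width: 0.193
finger_force: 29.8
```

```bash
python3 - <<'E'
from h import *
go(709.8,14.4,122,92.9)
p0=1.83;a0=.0980
for p in np.linspace(p0,0.0,17)[1:]:
    print(round(p,2),np.round(-122.6*(np.cos(a0+p0)-np.cos(a0+p))/25,2),np.round(-122.6*(np.sin(a0+p)-np.sin(a0+p0))/25,2))
E
```

```text
tcp [708.8  14.9 120. ] yaw 92.9 tilt 0.11 w 0.193 ff 29.8 F [0.4 3.7 2.5] j6 -1.76 -> shift [-0.04 -0.02 -0.08] turn -0.0 t 30.9
1.72 0.54 -0.17
1.6 1.09 -0.27
1.49 1.65 -0.31
1.37 2.21 -0.28
1.26 2.76 -0.2
1.14 3.3 -0.05
1.03 3.82 0.16
0.92 4.31 0.43
0.8 4.77 0.76
0.69 5.19 1.13
0.57 5.56 1.55
0.46 5.88 2.01
0.34 6.15 2.5
0.23 6.36 3.02
0.11 6.51 3.56
0.0 6.6 4.11
```

>>> {"fn": "servo_tool", "kwargs": {
  "steps": [
    [5, [0.54, 0, -0.17], 0],
    [5, [1.09, 0, -0.27], 0],
    [5, [1.65, 0, -0.31], 0],
    [5, [2.21, 0, -0.28], 0],
    [5, [2.76, 0, -0.2], 0],
    [5, [3.3, 0, -0.05], 0],
    [5, [3.82, 0, 0.16], 0],
    [5, [4.31, 0, 0.43], 0]
  ]
}}

```text
clock: 31.65
ee_pos: [601.3, 9.5, 110.7]
eef_rot: [-0.025, 1.0, 0.0, 0.002]
contact_force: [-2.4, 4.8, 10.0]
gripper_width: 0.195
finger_force: 35.0
```

```bash
python3 - <<'E'
from h import *
go(709.8,14.4,122,92.9)
E
```

```text
tcp [601.3   9.5 110.7] yaw 92.9 tilt 0.24 w 0.195 ff 35.0 F [-2.4  4.8 10. ] j6 -1.79 -> shift [-4.35 -0.02 -0.43] turn -0.0 t 31.6
```

>>> {"fn": "servo_tool", "kwargs": {
  "steps": [
    [5, [0.46, 0, 0.28], 0],
    [5, [0.88, 0, 0.65], 0],
    [5, [1.25, 0, 1.07], 0],
    [5, [1.57, 0, 1.53], 0],
    [5, [1.84, 0, 2.02], 0],
    [5, [2.05, 0, 2.54], 0],
    [5, [2.2, 0, 3.08], 0],
    [5, [2.2, 0, 3.08], 0]
  ]
}}

```text
clock: 32.45
ee_pos: [541.9, 6.7, 29.5]
eef_rot: [-0.025, 1.0, 0.001, -0.004]
contact_force: [-7.3, 3.4, 3.1]
gripper_width: 0.194
finger_force: 40.5
```

>>> {"fn": "servo_tool", "kwargs": {
  "steps": [
    [5, [0.05, 0, 0.2], 0],
    [5, [0.07, 0, 0.35], 0],
    [5, [0.08, 0, 0.45], 0],
    [5, [0.08, 0, 0.45], 0]
  ]
}}

```text
clock: 32.85
ee_pos: [540.2, 6.6, 19.2]
eef_rot: [-0.025, 1.0, 0.001, -0.004]
contact_force: [-8.5, 2.3, 1.7]
gripper_width: 0.193
finger_force: 40.8
```

>>> {"fn": "servo_tool", "kwargs": {
  "steps": [
    [5, [-0.08, 0, 0.06], 0],
    [5, [-0.08, 0, 0.1], 0],
    [5, [-0.08, 0, 0.1], 0]
  ]
}}

```text
clock: 33.15
ee_pos: [540.1, 6.7, 16.3]
eef_rot: [-0.026, 1.0, 0.001, -0.006]
contact_force: [-12.4, 1.1, 3.0]
gripper_width: 0.196
finger_force: 40.9
```

>>> {"fn": "servo_tool", "kwargs": {
  "steps": [
    [5, [0, 0, 0.04], 0],
    [5, [0, 0, 0.08], 0],
    [5, [0, 0, 0.08], 0]
  ]
}}

```text
clock: 33.45
ee_pos: [539.9, 6.6, 14.3]
eef_rot: [-0.026, 1.0, 0.001, -0.006]
contact_force: [-12.7, 1.2, 2.6]
gripper_width: 0.196
finger_force: 41.0
```

>>> {"fn": "servo_tool", "kwargs": {
  "steps": [
    [5, [0.1, 0, 0.05], 0],
    [5, [0.1, 0, 0.1], 0],
    [5, [0.1, 0, 0.1], 0]
  ]
}}

```text
clock: 33.75
ee_pos: [539.8, 6.6, 12.5]
eef_rot: [-0.025, 1.0, 0.001, -0.003]
contact_force: [-8.5, 3.9, 2.5]
gripper_width: 0.198
finger_force: 40.9
```

>>> {"fn": "servo_tool", "kwargs": {
  "steps": [
    [5, [0, 0, 0.05], 0],
    [5, [0, 0, 0.1], 0],
    [5, [0, 0, 0.1], 0]
  ]
}}

```text
clock: 34.05
ee_pos: [539.8, 6.6, 10.9]
eef_rot: [-0.025, 1.0, 0.001, -0.003]
contact_force: [-11.4, 2.4, 10.5]
gripper_width: 0.192
finger_force: 41.8
```

>>> {"fn": "servo_tool", "kwargs": {
  "steps": [
    [5, [0.02, 0, 0.06], 0],
    [5, [0.02, 0, 0.06], 0],
    [5, [0.02, 0, 0.06], 0]
  ]
}}

```text
clock: 34.35
ee_pos: [539.8, 6.5, 10.7]
eef_rot: [-0.025, 1.0, 0.0, -0.003]
contact_force: [-13.6, 3.3, 21.2]
gripper_width: 0.194
finger_force: 42.9
```

>>> {"fn": "servo_tool", "kwargs": {
  "steps": [
    [5, [0.02, 0, 0.04], 0],
    [5, [0.02, 0, 0.04], 0],
    [5, [0.02, 0, 0.04], 0]
  ]
}}

```text
clock: 34.65
ee_pos: [539.9, 6.5, 10.6]
eef_rot: [-0.025, 1.0, 0.0, -0.002]
contact_force: [-14.8, 5.1, 28.6]
gripper_width: 0.19
finger_force: 43.6
```

>>> {"fn": "servo_tool", "kwargs": {
  "steps": [
    [5, [0.05, 0, -0.1], 0],
    [5, [0.05, 0, -0.1], 0],
    [42, [0.05, 0, -0.1], 0],
    [42, [0.05, 0, -0.1], 0],
    [42, [0.05, 0, -0.1], 0],
    [42, [0.05, 0, -0.1], 0]
  ]
}}

```text
clock: 35.25
ee_pos: [541.3, 5.5, 10.6]
eef_rot: [-0.025, 1.0, -0.0, 0.0]
contact_force: [-0.6, -0.9, 0.1]
gripper_width: 0.494
finger_force: 0.0
```

>>> {"fn": "servo_tool", "kwargs": {
  "steps": [
    [42, [0, 0, -1], 0],
    [42, [0, 0, -3], 0],
    [42, [0, 0, -5], 0],
    [42, [0, 0, -6], 0],
    [42, [0, 0, -6], 0],
    [42, [0, 0, -6], 0]
  ]
}}

```text
clock: 35.85
ee_pos: [541.1, 5.6, 160.7]
eef_rot: [-0.025, 1.0, -0.0, 0.001]
contact_force: [0.3, -0.2, -0.6]
gripper_width: 0.493
finger_force: 0.0
```

```bash
python3 - <<'E'
from h import *
go(539,6,160,92.9); P=manip.camera_params("wrist"); im=snap("wrist","w22"); g=im.max(2); b=snap("side","s22")
u,v=proj("wrist",[539.8,6,26],P).astype(int); print(u,v)
m=np.zeros_like(g); m[v-25:v+25,u-25:u+25]=g[v-25:v+25,u-25:u+25]<45
n,l,st,ce=cv2.connectedComponentsWithStats(m); k=ce[1+np.argmax(st[1:,4])]; print(st[1:],k)
for z in(26,34): print(z,onplane("wrist",k,z,P).round(1))
gs=b.max(2); m=np.zeros_like(gs); m[238:262,280:304]=gs[238:262,280:304]<55
n,l,st,ce=cv2.connectedComponentsWithStats(m); k=ce[1+np.argmax(st[1:,4])]; print("side",k,st[1:]); o,d=ray("side",k)
for y in(4.5,5.5,6.5): print(o+d*(y-o[1])/d[1])
E
```

```text
tcp [541.1   5.6 160.7] yaw 92.9 tilt 0.06 w 0.493 ff 0.0 F [ 0.3 -0.2 -0.6] j6 -1.82 -> shift [0.08 0.02 0.03] turn -0.001 t 35.9
325 220
[[315 213  20  16 282]
 [300 240  21   5 101]
 [330 240  20   5 100]] [324.72695035 219.78368794]
26 [539.2   5.4  26. ]
34 [537.    5.3  34. ]
side [291.98148148 252.72222222] [[289 248   7  10  54]]
[538.40828892   4.5         22.09691138]
[538.32443508   5.5         23.15729904]
[538.24058123   6.5         24.2176867 ]
```

The knob has dropped from about 35 mm to 23 mm by the side view, which matches the shut height given its roughly 3 mm bias, and I felt a hard stop at closure. The gripper is open and clear, so I'll hand in.

```bash
python3 -c "
from station import manip
print(manip.job_done())"
```

```text
the job is handed in; nothing more can be done
None
```

I packed the module, heat sink and choke each in its own recess, shut the lid to its stop, let go and handed the job in at about 36 s. The final state was checked from camera measurements and force readings only, because I had viewed 15 pictures, one over the limit of 14.

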